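Sort the bun stall's washed-up kit into its trays

ROBOT

A 6-joint arm with a two-finger parallel gripper is mounted at the origin on the work surface. World frame = base frame: x ahead of the robot, y to its left, z up, the work surface at z = 0. Lengths are in mm, angles in rad, forces in N, time in s.
With the tool pointing down it reaches from about 350 to 975 mm from the base axis. Payload 7.1 kg.
Tool frame: the origin (TCP) lies on the centre line of the jaws, within the pads' length; the fingertips stand 8 mm ahead of it and the grasp point (between the pads) lies 11 mm behind it; z points along the fingers, x is the direction in which the jaws open and shut, and the axes are right-handed (so a half turn about z gives the same grasp; the last joint's range is limited). The gripper opens to 88 mm and grips with 3 to 60 N. Pads are 20 mm wide; open, the fingers measure 115 mm over their backs; the gripper's body (75 mm by 178 mm) begins 61 mm behind the grasp point.
Start: joints at [-1.313, 0.423, 1.63, -0, 1.089, -0.019], TCP at [170.818, -601.187, 230.675] pointing down, gripper open.
Joint ranges: [-3, 3], [-0.9, 2.11], [0.09, 2.58], [-1.31, 4.45], [0.11, 2.69], [-2.54, 2.54]. Speed limits (rad/s): [2.39, 2.39, 3.01, 3.14, 3.14, 3.14].

INTERFACE

Orientations are given as a rotation vector (axis times angle).
In Python, from workcell import ctrl gives the robot as it stands.
- The arm moves only by the shell command python3 -m handwheel 'ROWS'. ROWS is JSON, a list of rows, each a list of 3 entries, a list of its own where there are three numbers: the turn, a rotation vector about the tool's x, y, z in rad, then the shift along the tool's x, y, z in mm, then the opening, from 0 (shut) to 1 (fully open). In form: [[[ax, ay, az], [tx, ty, tz], jaw], ...]. A call has exactly 10 rows; each row shifts and turns the pose as measured when the row begins, along the tool's axes as they then stand; what a row does not reach is not made up. A row lasts 1/12 s, in which the tool goes at most 41.7 mm and 7.16 degrees, less where a joint would pass 70% of its speed; a pose out of reach is approached as far as the arm can. A call with a gripper value outside its range is refused whole. The fingers move at their own pace and stop on an object; the grip force is fixed at half the most. Time passes only in rows, so rows that do not move let the fingers close, or fill a call up. It gives the time, the measured TCP pose, the force and the opening at its end, in the units of the state.
- ctrl.get_obs(): the state, without advancing time (a new reading comes with each control period).
- ctrl.get_image(name): name is "side" or "top"; returns a dict with "pixels" (480x640x3 uint8, red, green, blue), "camera_matrix" (3x3 intrinsics, pixels), "rvec" (rotation vector, rad) and "tvec" (3), from world to camera coordinates, as OpenCV has them. Camera axes: x right, y down, z forward; pixel columns grow to the right and rows downward; lengths in mm; the calibration is good to about 2 mm. A picture is of the moment at which its call begins. There is no depth.
- ctrl.close_job(): hands the job in, once; it reports no verdict.
Trained networks look in a picture, given as the dict that the camera call returned (one of the last four; its "shot" number tells which), for a name from the list of things; names that differ only in an ending like _2 or _b are one class to them, and where a whole thing is asked for, a point or a joint stands for the part that bears it (a point fixed in the world has none). Each returns a list of dicts, best first, with "score" (0 to 1); they miss things now and then, are a little off and sometimes report something else, mostly with a low value. They report only what shows in the picture. A call takes as long as a camera call. They do not tell look-alikes from the thing itself.
- ctrl.look_for(picture, query): "position" ([x, y, z] in mm, in the coordinates of the camera as it stood for that picture, good to about 4 mm: the middle of the surface that is visible of it).
- ctrl.spot_point(picture, query): "position" ([x, y, z] in mm, in the coordinates of the camera as it stood for that picture, good to about 4 mm: a listed point, or the origin of a listed thing).
The state is a dict: "t": time; "qpos": joint angles; "qvel": joint speeds; "joint_torque": joint torques, N m; "ee_pos": TCP position; "orientation": TCP orientation; "ft_force": force on the tool from outside, world axes, zero at the start; "moment": the same for the moment, N m; "width": finger opening in mm.
Only numpy, scipy, OpenCV 4.12 (cv2) and the standard library are available. Lean on these libraries where they do the work, as an engineer would, in place of code of your own. Each camera call takes 0.05 s, during which the arm holds its last target.

TASK

Sort the washed kit on the bun stall's counter: both bun cutters (orange knobs) standing in the blue tray, both seasoning shakers standing in the green tray, and the pastry brush lying flat in the yellow tray, all let go and at rest. Keep the shakers upright all the way, so that nothing spills, and leave the blue mug and the white timer standing where they are.

Things in the scene. Friction and masses are not known exactly. Their poses are not given: they have to be found in the camera images.
- shaker_a_mid (a point): Seasoning shaker: aluminium cylinder with a black band near its foot and a white perforated cap. Stands upright, 46 mm diameter (cap 47), 85 mm tall, about 0.14 kg. This point is on its axis, half-way up (42.5 mm above its underside); z is its axis, up.
- shaker_b_mid (a point): Seasoning shaker: aluminium cylinder with a red band near its foot and a white perforated cap. Stands upright, 46 mm diameter (cap 47), 85 mm tall, about 0.14 kg. This point is on its axis, half-way up (42.5 mm above its underside); z is its axis, up.
- cutter_a_mid (a point): Bun cutter: shallow round steel drum, 56 mm diameter (rim 59) and 26 mm tall, with an upright orange cylindrical knob on top, 24 mm diameter, from 26 to 60 mm above the underside; about 0.11 kg. Stands upright; best taken by the knob. This point is on its axis, half-way up (30 mm above its underside, so the middle of the knob is 13 mm above this point); z is its axis, up. The two cutters are alike.
- cutter_b_mid (a point): Bun cutter: shallow round steel drum, 56 mm diameter (rim 59) and 26 mm tall, with an upright orange cylindrical knob on top, 24 mm diameter, from 26 to 60 mm above the underside; about 0.11 kg. Stands upright; best taken by the knob. This point is on its axis, half-way up (30 mm above its underside, so the middle of the knob is 13 mm above this point); z is its axis, up. The two cutters are alike.
- brush_mid (a point): Flat pastry brush, lying, 144 mm long along its x and 16 mm thick, about 0.06 kg: wooden handle 18 mm wide from x = -72 to +18 mm, then a brass ferrule 36 mm wide to +34 mm, then pale bristles 38 mm wide to +72 mm. This point: middle of its length, on the handle, 8 mm above its underside; grip here, across y (it balances close by). z up. It fits the tray lengthwise (tray x), not straight across.
- tray_blue: Blue plastic tray fixed to the counter, open on top, for the two bun cutters, one behind the other along the tray's x. Outside 180 mm (its x) by 150 mm (its y), 25 mm high, walls and floor 4 mm thick. Origin at the centre of its underside (its inner floor is 4 mm above), z up; which place each tray has changes from start to start, and it is turned by up to about 0.15 rad.
- tray_green: Green plastic tray fixed to the counter, open on top, for the two shakers, one behind the other along the tray's x. Outside 180 mm (its x) by 150 mm (its y), 25 mm high, walls and floor 4 mm thick. Origin at the centre of its underside (its inner floor is 4 mm above), z up; which place each tray has changes from start to start, and it is turned by up to about 0.15 rad.
- tray_yellow: Yellow plastic tray fixed to the counter, open on top, for the brush. Outside 180 mm (its x) by 150 mm (its y), 25 mm high, walls and floor 4 mm thick. Origin at the centre of its underside (its inner floor is 4 mm above), z up; which place each tray has changes from start to start, and it is turned by up to about 0.15 rad.
- mug: Bystander, to be left alone: loose blue mug among the things, 70 mm across the rim, 75 mm tall, handle towards its y (about 30 mm more). Origin at the centre of its underside, z up.
- timer: Bystander, to be left alone: loose white kitchen timer with a round red dial on top, 50 by 60 mm, 38 mm tall, on the far side. Origin at the centre of its underside, z up.
Mind the look-alikes: they are no part of the job. What is shaped like the part that bears cutter_a_mid but pink or turquoise is not meant.

How it is judged:
By the outcome, as a careful person would: the job done as asked, in the order asked, and still so for the second after the job is handed in, with the robot touching nothing.
It also fails if it takes over 128 s, if anything falls off the work surface, if the arm or the gripper's body presses on something with over 40 N, if the wrist force passes 120 N, or if a joint passes its speed limit or range.

## Working session

There is one attempt and no reset: what is moved stays moved. The work goes in short steps, Python scripts to look and compute and a shell command to move; the robot and the scene stay as the last step left them, time stands still between calls to the robot, and variables do not carry over. Pictures are saved under pics/ and viewed, and the job is handed in when it is done.

```bash
mkdir -p pics; ls
cat > h.py <<'E'
import numpy as np, cv2
from workcell import ctrl
from scipy.spatial.transform import Rotation as R
def save(im,name,crop=None,scale=1):
    p=im['pixels'][:,:,::-1].copy()
    if crop: x0,y0,x1,y1=crop; p=p[y0:y1,x0:x1]
    if scale!=1: p=cv2.resize(p,None,fx=scale,fy=scale,interpolation=cv2.INTER_CUBIC)
    cv2.imwrite('pics/'+name+'.png',p)
def c2w(im,p):
    M=cv2.Rodrigues(np.array(im['rvec'],float))[0]
    return M.T@(np.array(p,float)-np.array(im['tvec'],float).ravel())
def proj(im,P):
    return cv2.projectPoints(np.array(P,float).reshape(-1,3),np.array(im['rvec'],float),np.array(im['tvec'],float),np.array(im['camera_matrix'],float),None)[0].reshape(-1,2)
def ray(im,uv,z):
    K=np.array(im['camera_matrix'],float);M=cv2.Rodrigues(np.array(im['rvec'],float))[0];t=np.array(im['tvec'],float).ravel()
    d=M.T@np.linalg.solve(K,[uv[0],uv[1],1.]);o=-M.T@t
    return o+d*(z-o[2])/d[2]
E
python3 - <<'E'
from h import *
a=ctrl.get_image('top');b=ctrl.get_image('side')
save(a,'top0');save(b,'side0')
for im,n in((a,'top'),(b,'side')):
    for q in ['shaker_a_mid','cutter_a_mid','brush_mid','tray_blue','tray_green','tray_yellow','mug','timer']:
        for r in ctrl.spot_point(im,q):
            w=c2w(im,r['position']);print(n,q,round(r['score'],2),w.round(0),proj(im,w).round(0)[0])
o=ctrl.get_obs();print(o['t'],o['orientation'],o['ee_pos'],o['width'])
E
```

```text
pics
top shaker_a_mid 0.59 [477.  84.  41.] [282. 317.]
top cutter_a_mid 0.86 [ 733. -190.   26.] [390. 209.]
top cutter_a_mid 0.84 [ 665. -304.   31.] [438. 235.]
top cutter_a_mid 0.73 [480. -70.  13.] [345. 313.]
top cutter_a_mid 0.58 [ 621. -192.   30.] [393. 254.]
top brush_mid 0.85 [486. -71.   9.] [345. 311.]
top tray_blue 0.62 [487. 395.   3.] [157. 316.]
top tray_green 0.82 [ 489. -390.    2.] [473. 305.]
top tray_green 0.52 [643. 214.   6.] [229. 251.]
top tray_green 0.2 [771. 206.   6.] [231. 199.]
top tray_yellow 0.72 [677.   8.  -1.] [311. 235.]
top tray_yellow 0.56 [ 482. -233.   44.] [413. 311.]
top tray_yellow 0.24 [770. 203.   3.] [232. 200.]
top mug 0.83 [641. 215.   3.] [229. 252.]
top timer 0.85 [769. 207.   6.] [231. 200.]
side cutter_a_mid 0.92 [ 619. -194.   31.] [319. 315.]
side cutter_a_mid 0.82 [ 667. -308.   33.] [355. 358.]
side cutter_a_mid 0.68 [ 735. -193.   29.] [380. 311.]
side brush_mid 0.9 [482. -74.  13.] [245. 285.]
side tray_blue 0.91 [487. 395.   4.] [245. 173.]
side tray_green 0.67 [ 495. -392.   -0.] [256. 419.]
side tray_yellow 0.66 [479.  82.  42.] [242. 229.]
side tray_yellow 0.59 [674.   9.   4.] [334. 258.]
side mug 0.64 [642. 209.   4.] [310. 209.]
side timer 0.65 [774. 202.   3.] [364. 208.]
side timer 0.24 [492. 231.  32.] [248. 197.]
0.9 [-2.50661175e+00  1.89380032e+00 -1.20674443e-05] [ 170.80942318 -601.19611128  230.69273305] 87.9401883194378
```

View pics/top0.png

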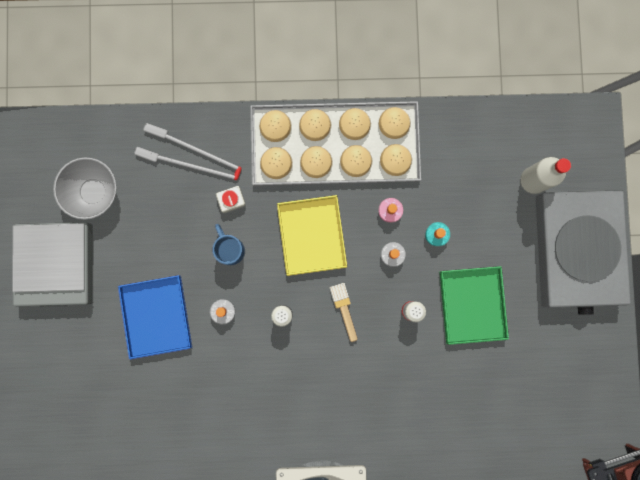

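View pics/side0.png

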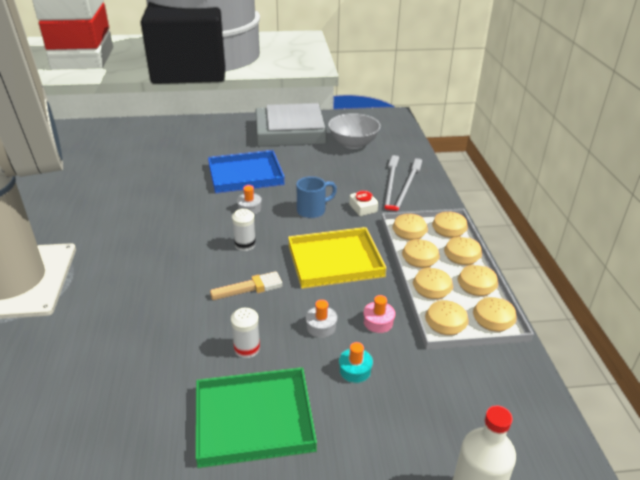

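Run:
```python
from h import *
a=ctrl.get_image('top');save(a,'topc',(130,170,500,350),2.1)
```

```text
(no output)
```

View pics/topc.png

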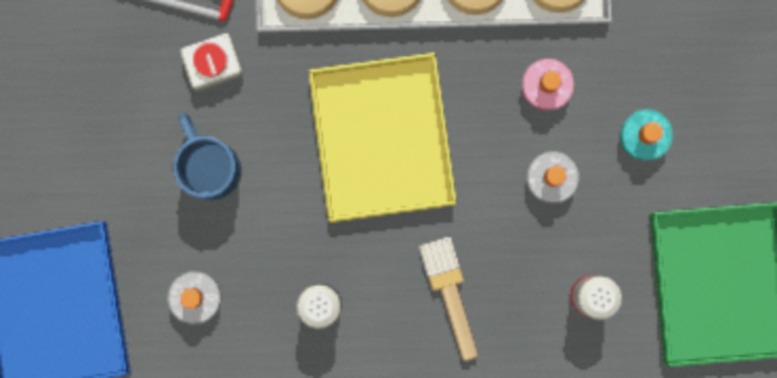

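Top view: the wanted cutters are the steel ones at (394,254) and (222,312). Look-alikes to reject are pink (391,209) and turquoise (438,234). The shakers are at (282,317) black and (414,312) red, the brush at (345,312). Trays: blue (156,317), green (474,306), yellow (312,236). The crop confirms the steel drums. Next I'll measure by segmentation.

```bash
cat > meas.py <<'E'
from h import *
def blobs(im,lo,hi,minA=15):
    hsv=cv2.cvtColor(im['pixels'],cv2.COLOR_RGB2HSV)
    m=cv2.inRange(hsv,lo,hi)
    n,l,s,c=cv2.connectedComponentsWithStats(m)
    return [(c[i],s[i],l==i) for i in range(1,n) if s[i][4]>=minA]
E
python3 - <<'E'
from meas import *
from scipy.optimize import least_squares
a=ctrl.get_image('top');b=ctrl.get_image('side')
for im,n in((a,'top'),(b,'side')):
    for c,s,m in blobs(im,(5,190,150),(16,255,255)): print(n,'orange',c.round(1),s, ray(im,c,60 if n=='top' else 45).round(0))
# trays: rim hull in top (z=25)
for nm,lo,hi in(('blue',(105,170,60),(120,255,255)),('green',(60,120,50),(80,255,255)),('yellow',(24,120,100),(32,255,255))):
    for im,n in((a,'top'),(b,'side')):
        bl=max(blobs(im,lo,hi),key=lambda t:t[1][4])
        m=(bl[2]*255).astype(np.uint8)
        ct=max(cv2.findContours(m,cv2.RETR_EXTERNAL,cv2.CHAIN_APPROX_NONE)[0],key=len)
        hull=cv2.convexHull(ct).reshape(-1,2).astype(float)
        # fit silhouette of box 180x150x25
        def mask(x,y,th):
            cs,sn=np.cos(th),np.sin(th)
            P=[[x+cs*i*90-sn*j*75,y+sn*i*90+cs*j*75,z] for i in(-1,1) for j in(-1,1) for z in(0,25)]
            return cv2.convexHull(proj(im,P).astype(np.float32))
        f=lambda p:[cv2.pointPolygonTest(mask(p[0],p[1],p[2]/100),tuple(map(float,h)),True) for h in ct.reshape(-1,2)[::2]]
        w=ray(im,bl[0],8)
        best=min((least_squares(f,[w[0],w[1],t],diff_step=1e-3,loss='soft_l1') for t in(-10,0,10)),key=lambda r:r.cost)
        print(nm,n,best.x.round(1),round(best.cost,1))
for q in ['shaker_a_mid','cutter_a_mid']:
  for im,n in((a,'top'),(b,'side')):
    for r in ctrl.spot_point(im,q):
        w=c2w(im,r['position']);print(n,q,round(r['score'],2),w.round(0),proj(im,w).round(0)[0])
save(a,'s1',(190,280,450,350),3);save(b,'s2',(180,180,330,370),3)
E
```

```text
side orange [248.3 193.1] [245 187   8  13  78] [495. 228.  45.]
side orange [379.3 306.4] [375 297  11  17 118] [ 731. -196.   45.]
side orange [320.9 311.1] [316 301  11  18 118] [ 621. -198.   45.]
side orange [355.6 355. ] [351 344  12  19 135] [ 668. -312.   45.]
blue top [485.5 397.2  14.6] 113.7
blue side [485.8 400.5   9.1] 110.2
green top [ 491.1 -388.6    5.4] 65.0
green side [ 491.3 -389.     5.2] 84.1
yellow top [674.6   7.1  10.9] 23.2
yellow side [676.1   6.6  10.7] 14.3
top shaker_a_mid 0.91 [478.  89.  42.] [280. 316.]
top shaker_a_mid 0.21 [489. 396.  -2.] [157. 315.]
side shaker_a_mid 0.7 [477.  81.  41.] [242. 230.]
top cutter_a_mid 0.83 [ 732. -190.   31.] [390. 209.]
top cutter_a_mid 0.67 [ 622. -190.   30.] [392. 254.]
top cutter_a_mid 0.63 [ 667. -304.   31.] [438. 234.]
top cutter_a_mid 0.57 [ 490. -389.    4.] [472. 305.]
side cutter_a_mid 0.71 [ 622. -192.   31.] [321. 314.]
side cutter_a_mid 0.62 [ 667. -305.   30.] [354. 358.]
side cutter_a_mid 0.57 [ 732. -192.   31.] [378. 310.]
```

View pics/s1.png

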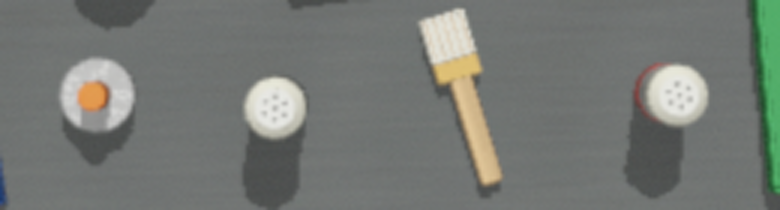

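View pics/s2.png

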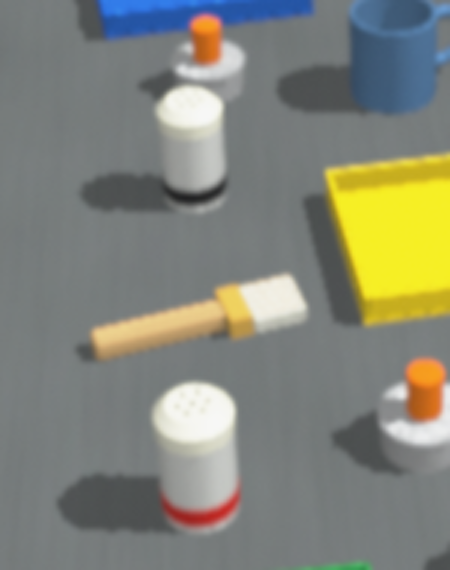

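Run:
```python
from meas import *
a=ctrl.get_image('top');b=ctrl.get_image('side')
T=lambda x,y:((x+.5)/3-.5+190,(y+.5)/3-.5+280)
S=lambda x,y:((x+.5)/3-.5+180,(y+.5)/3-.5+180)
for n,im,uv,z in [('cutA knob',a,T(92.5,95.5),60),('cutA drum',a,T(97,95),24),('cutA side knob',b,S(206,25),58),
 ('shA top',a,T(275,108),83),('shA side',b,S(190,107),83),('shB',a,T(677,95),83),('shB side',b,S(194,412),83),
 ('br hend',a,T(490,183),14),('br bend',a,T(442,14),14),('br ferr',a,T(457,69),14),('br hend s',b,S(97,342),10),('br ferr s',b,S(238,310),12),('br bend s',b,S(298,296),10),
 ('cutB side knob',b,S(425,370),60)]:
    print(n,ray(im,uv,z).round(1))
save(a,'s3',(370,190,460,280),6)
```

```text
cutA knob [494.2 229.5  60. ]
cutA drum [493.5 231.   24. ]
cutA side knob [495.5 230.   58. ]
shA top [480.9  83.7  83. ]
shA side [483.1  76.3  83. ]
shB [ 481.8 -232.3   83. ]
shB side [ 482.8 -240.    83. ]
br hend [412.  -87.5  14. ]
br bend [551.3 -52.5  14. ]
br ferr [505.8 -63.4  14. ]
br hend s [415.6 -89.3  10. ]
br ferr s [509.7 -68.1  12. ]
br bend s [551.1 -54.9  10. ]
cutB side knob [ 622.6 -192.7   60. ]
```

View pics/s3.png

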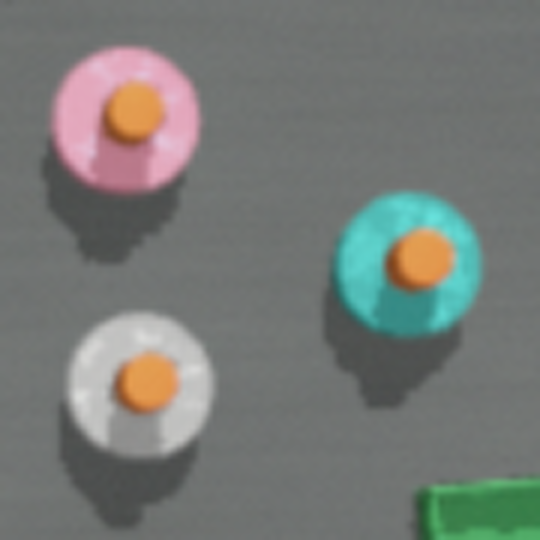

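Measured: cutter A (494,230), cutter B (622,-192), shaker A (480,84), shaker B (482,-233), brush mid (483,-71) with yaw 0.246. First I'll turn the jaws along world y, so the tool shift is (-dy,-dx,-dz), and head to cutter B.

```bash
python3 -m handwheel '[[[0,0,0.0925],[0,0,0],1],[[0,0,0.0925],[0,0,0],1],[[0,0,0.092],[0,0,0],1],[[0,0,0],[-27,-30,0],1],[[0,0,0],[-27,-30,0],1],[[0,0,0],[-27,-30,0],1],[[0,0,0],[-27,-30,0],1],[[0,0,0],[-27,-30,0],1],[[0,0,0],[-27,-30,0],1],[[0,0,0],[-27,-30,0],1]]'
cat > st.py <<'E'
import sys
from h import *
o=ctrl.get_obs();M=R.from_rotvec(o['orientation']).as_matrix()
p=np.array(o['ee_pos']);print('t',round(o['t'],2),'p',p.round(1),'yaw',round(np.arctan2(M[1,0],M[0,0]),4),'tilt',M[:2,2].round(3),'w',round(o['width'],1),'F',np.array(o['ft_force']).round(1))
if len(sys.argv)>1:
    g=np.array(eval(sys.argv[1]),float);print('tool shift',(M.T@(g-p)).round(1))
E
python3 st.py 621.5,-191.5,200
```

```text
t: 2.18
ee_pos: [385.4, -415.4, 230.5]
orientation: [2.188, -2.25, 0.006]
ft_force: [1.3, -0.4, -0.1]
width: 87.8
t 2.18 p [ 385.4 -415.4  230.5] yaw -1.5989 tilt [ 0.    -0.005] w 87.8 F [ 1.3 -0.4 -0.1]
tool shift [-230.6 -229.7   29.5]
```

```bash
python3 -m handwheel '[[[0,0,-0.028],[-28.7,-28.7,3.7],1],[[0,0,0],[-28.7,-28.7,3.7],1],[[0,0,0],[-28.7,-28.7,3.7],1],[[0,0,0],[-28.7,-28.7,3.7],1],[[0,0,0],[-28.7,-28.7,3.7],1],[[0,0,0],[-28.7,-28.7,3.7],1],[[0,0,0],[-28.7,-28.7,3.7],1],[[0,0,0],[-28.7,-28.7,3.7],1],[[0,0,0],[0,0,0],1],[[0,0,0],[0,0,0],1]]'
python3 st.py 621.5,-191.5,38
```

```text
t: 3.02
ee_pos: [625.5, -173.9, 201.2]
orientation: [2.231, -2.211, 0.015]
ft_force: [-0.5, 0.2, -0.8]
width: 87.7
t 3.02 p [ 625.5 -173.9  201.2] yaw -1.5617 tilt [ 0.007 -0.007] w 87.7 F [-0.5  0.2 -0.8]
tool shift [ 16.3   5.2 163.3]
```

```bash
python3 -m handwheel '[[[0,0,0],[8,3,15],1],[[0,0,0],[8,2,20],1],[[0,0,0],[0,0,20],1],[[0,0,0],[0,0,20],1],[[0,0,0],[0,0,15],1],[[0,0,0],[0,0,10],1],[[0,0,0],[0,0,0],1],[[0,0,0],[0,0,0],1],[[0,0,0],[0,0,0],1],[[0,0,0],[0,0,0],1]]'
python3 st.py 621.5,-191.5,38
python3 - <<'E'
from h import *
b=ctrl.get_image('side');save(b,'g1',(240,200,440,400),3)
E
```

```text
t: 3.85
ee_pos: [618.8, -197.8, 101.3]
orientation: [-2.226, 2.216, -0.022]
ft_force: [0.6, 0.0, -0.2]
width: 87.5
t 3.85 p [ 618.8 -197.8  101.3] yaw -1.5661 tilt [ 0.01  -0.009] w 87.5 F [ 0.6  0.  -0.2]
tool shift [-6.9 -2.1 63.3]
```

View pics/g1.png

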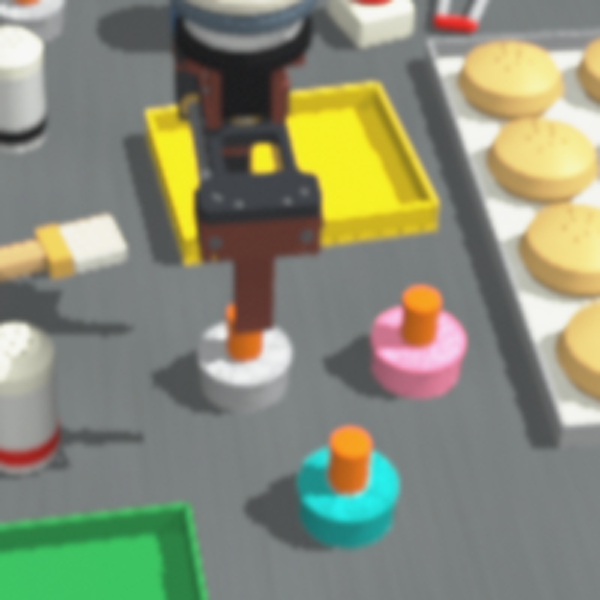

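```bash
python3 -m handwheel '[[[-0.01,-0.009,0],[-5,-2,5],1],[[0,0,0],[-1,0,12],1],[[0,0,0],[0,0,12],1],[[0,0,0],[0,0,12],1],[[0,0,0],[0,0,10],1],[[0,0,0],[0,0,6],1],[[0,0,0],[0,0,2],1],[[0,0,0],[0,0,0],1],[[0,0,0],[0,0,0],1],[[0,0,0],[0,0,0],1]]'
python3 st.py 621.5,-191.5,38
```

```text
t: 4.73
ee_pos: [621.8, -190.7, 36.4]
orientation: [-2.228, 2.215, -0.0]
ft_force: [-0.4, 0.6, 0.5]
width: 88.3
t 4.73 p [ 621.8 -190.7   36.4] yaw -1.5648 tilt [0. 0.] w 88.3 F [-0.4  0.6  0.5]
tool shift [ 0.8  0.3 -1.6]
```

```bash
python3 -m handwheel '[[[0,0,0],[0.8,0,-2],0.9],[[0,0,0],[0,0,0],0],[[0,0,0],[0,0,0],0],[[0,0,0],[0,0,0],0],[[0,0,0],[0,0,0],0],[[0,0,0],[0,0,0],0],[[0,0,0],[0,0,0],0],[[0,0,0],[0,0,0],0],[[0,0,0],[0,0,0],0],[[0,0,0],[0,0,0],0]]'
python3 st.py 621.5,-191.5,38
```

```text
t: 5.57
ee_pos: [623.5, -192.3, 41.4]
orientation: [-2.226, 2.213, -0.007]
ft_force: [0.3, -1.5, -0.3]
width: 24.7
t 5.57 p [ 623.5 -192.3   41.4] yaw -1.565 tilt [ 0.005 -0.001] w 24.7 F [ 0.3 -1.5 -0.3]
tool shift [-0.8  2.   3.4]
```

```bash
python3 -m handwheel '[[[0,0,0],[0,0,-20],0],[[0,0,0],[0,0,-35],0],[[0,0,0],[0,0,-35],0],[[0,0,0],[-10,0,-25],0],[[0,0,0],[-25,4,-10],0],[[0,0,0],[-35,6,0],0],[[0,0,0],[-38,6,0],0],[[0,0,0],[-38,6,0],0],[[0,0,0],[-38,6,0],0],[[0,0,0],[-38,6,0],0]]'
python3 st.py 525,403,180
```

```text
t: 6.4
ee_pos: [587.1, 30.4, 170.6]
orientation: [-2.213, 2.226, -0.006]
ft_force: [0.6, 0.4, -0.3]
width: 23.7
t 6.4 p [587.1  30.4 170.6] yaw -1.5769 tilt [ 0.005 -0.001] w 23.7 F [ 0.6  0.4 -0.3]
tool shift [-372.2   64.4  -10. ]
```

```bash
python3 -m handwheel '[[[0,0,0],[-40,7,-1],0],[[0,0,0],[-40,7,-1],0],[[0,0,0],[-40,7,-1],0],[[0,0,0],[-40,7,-1],0],[[0,0,0],[-40,7,-1],0],[[0,0,0],[-40,7,-1],0],[[0,0,0],[-40,7,-1],0],[[0,0,0],[-35,6,0],0],[[0,0,0],[-25,4,0],0],[[0,0,0],[-10,2,0],0]]'
python3 st.py 525,403,45.4
```

```text
t: 7.23
ee_pos: [520.2, 396.8, 176.3]
orientation: [-2.217, 2.223, -0.004]
ft_force: [0.8, -0.4, -0.4]
width: 23.6
t 7.23 p [520.2 396.8 176.3] yaw -1.5732 tilt [ 0.003 -0.   ] w 23.6 F [ 0.8 -0.4 -0.4]
tool shift [ -6.2  -4.4 130.9]
```

```bash
python3 -m handwheel '[[[0,0,0],[-3,-3,5],0],[[0,0,0],[-3,-2,15],0],[[0,0,0],[0,0,20],0],[[0,0,0],[0,0,20],0],[[0,0,0],[0,0,20],0],[[0,0,0],[0,0,15],0],[[0,0,0],[0,0,10],0],[[0,0,0],[0,0,0],0],[[0,0,0],[0,0,0],0],[[0,0,0],[0,0,0],0]]'
python3 st.py 525,403,45.4
python3 - <<'E'
from h import *
b=ctrl.get_image('side');save(b,'g2',(180,100,340,260),3.5)
b=ctrl.get_image('top');save(b,'g3',(100,250,260,390),3.5)
E
```

```text
t: 8.07
ee_pos: [527.3, 392.8, 58.2]
orientation: [2.208, -2.226, 0.005]
ft_force: [-0.1, -0.2, -1.5]
width: 23.3
t 8.07 p [527.3 392.8  58.2] yaw -1.579 tilt [-0.003 -0.007] w 23.3 F [-0.1 -0.2 -1.5]
tool shift [-10.3   2.4  12.7]
```

View pics/g2.png

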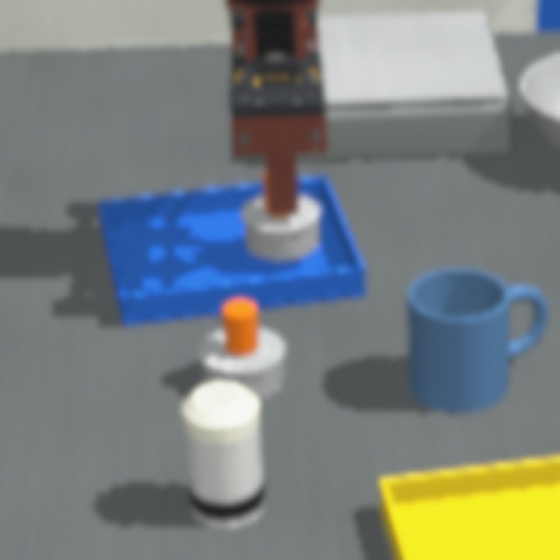

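View pics/g3.png

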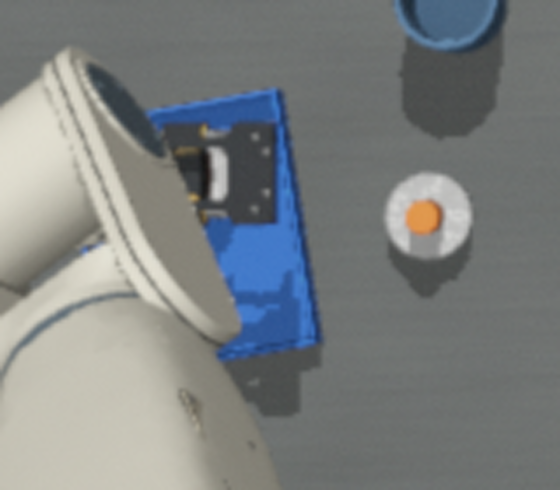

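```bash
python3 -m handwheel '[[[0,0,0],[-4,0,3],0],[[0,0,0],[-2,0,3],0],[[0,0,0],[0,0,3],0],[[0,0,0],[0,0,2],0],[[0,0,0],[0,0,1],0],[[0,0,0],[0,0,0],0],[[0,0,0],[0,0,0],0],[[0,0,0],[0,0,0],0],[[0,0,0],[0,0,0],0],[[0,0,0],[0,0,0],0]]'
python3 st.py 525,403,45.4
```

```text
t: 9.0
ee_pos: [529.4, 402.4, 49.6]
orientation: [-2.213, 2.227, -0.007]
ft_force: [-0.2, -0.0, -1.7]
width: 23.7
t 9.0 p [529.4 402.4  49.6] yaw -1.5772 tilt [ 0.004 -0.002] w 23.7 F [-0.2 -0.  -1.7]
tool shift [-0.6  4.5  4.2]
```

```bash
python3 -m handwheel '[[[0,0,0],[0,0,2],0],[[0,0,0],[0,0,1],0],[[0,0,0],[0,0,1],0],[[0,0,0],[0,0,0.5],0],[[0,0,0],[0,0,0],0],[[0,0,0],[0,0,0],0],[[0,0,0],[0,0,0],0],[[0,0,0],[0,0,0],0],[[0,0,0],[0,0,0],0],[[0,0,0],[0,0,0],0]]'
python3 st.py 525,403,45.4
```

```text
t: 9.83
ee_pos: [529.9, 402.4, 45.5]
orientation: [-2.212, 2.227, -0.007]
ft_force: [-0.2, 0.3, 0.3]
width: 23.5
t 9.83 p [529.9 402.4  45.5] yaw -1.5775 tilt [ 0.005 -0.001] w 23.5 F [-0.2  0.3  0.3]
tool shift [-0.6  4.9  0.1]
```

```bash
python3 -m handwheel '[[[0,0,0],[0,0,0],1],[[0,0,0],[0,0,0],1],[[0,0,0],[0,0,0],1],[[0,0,0],[0,0,0],1],[[0,0,0],[0,0,0],1],[[0,0,0],[0,0,-10],1],[[0,0,0],[0,0,-25],1],[[0,0,0],[0,0,-35],1],[[0,0,0],[0,0,-35],1],[[0,0,0],[0,0,-20],1]]'
python3 st.py 494.5,230,160
```

```text
t: 10.67
ee_pos: [526.1, 400.3, 170.6]
orientation: [2.207, -2.222, 0.004]
ft_force: [1.9, 0.3, 0.4]
width: 85.7
t 10.67 p [526.1 400.3 170.6] yaw -1.5775 tilt [-0.005 -0.008] w 85.7 F [1.9 0.3 0.4]
tool shift [170.4  30.4  12.2]
```

```bash
python3 -m handwheel '[[[0,0,0],[35,6,0],1],[[0,0,0],[35,6,0],1],[[0,0,0],[35,6,0],1],[[0,0,0],[30,6,0],1],[[0,0,0],[15,4,0],1],[[0,0,0],[5,0,10],1],[[0,0,0],[0,0,15],1],[[0,0,0],[0,0,10],1],[[0,0,0],[0,0,0],1],[[0,0,0],[0,0,0],1]]'
python3 st.py 494.5,230,38
```

```text
t: 11.5
ee_pos: [502.3, 245.3, 149.3]
orientation: [-2.206, 2.215, -0.013]
ft_force: [1.0, 0.5, 0.6]
width: 87.6
t 11.5 p [502.3 245.3 149.3] yaw -1.5752 tilt [0.017 0.005] w 87.6 F [1.  0.5 0.6]
tool shift [ 15.9   9.6 111.1]
```

```bash
python3 -m handwheel '[[[-0.017,0.005,0],[8,4,5],1],[[0,0,0],[7,4,15],1],[[0,0,0],[0,0,20],1],[[0,0,0],[0,0,20],1],[[0,0,0],[0,0,10],1],[[0,0,0],[0,0,0],1],[[0,0,0],[0,0,0],1],[[0,0,0],[0,0,0],1],[[0,0,0],[0,0,0],1],[[0,0,0],[0,0,0],1]]'
python3 st.py 494.5,230,39
```

```text
t: 12.33
ee_pos: [496.7, 232.9, 79.2]
orientation: [-2.222, 2.219, 0.001]
ft_force: [0.0, -0.0, -0.3]
width: 87.8
t 12.33 p [496.7 232.9  79.2] yaw -1.5697 tilt [0.    0.001] w 87.8 F [ 0.  -0.  -0.3]
tool shift [ 2.9  2.2 40.2]
```

```bash
python3 -m handwheel '[[[0,0,0],[2.5,2,8],1],[[0,0,0],[0,0,10],1],[[0,0,0],[0,0,10],1],[[0,0,0],[0,0,7],1],[[0,0,0],[0,0,3],1],[[0,0,0],[0,0,0],1],[[0,0,0],[0,0,0],1],[[0,0,0],[0,0,0],1],[[0,0,0],[0,0,0],1],[[0,0,0],[0,0,0],1]]'
python3 st.py 494.5,230,39
```

```text
t: 13.17
ee_pos: [495.3, 230.6, 38.3]
orientation: [-2.22, 2.218, -0.0]
ft_force: [-0.7, 0.5, 0.5]
width: 87.7
t 13.17 p [495.3 230.6  38.3] yaw -1.5697 tilt [0.002 0.002] w 87.7 F [-0.7  0.5  0.5]
tool shift [ 0.6  0.8 -0.8]
```

```bash
python3 -m handwheel '[[[0,0,0],[0,0,-0.5],0],[[0,0,0],[0,0,0],0],[[0,0,0],[0,0,0],0],[[0,0,0],[0,0,0],0],[[0,0,0],[0,0,0],0],[[0,0,0],[0,0,0],0],[[0,0,0],[0,0,0],0],[[0,0,0],[0,0,0],0],[[0,0,0],[0,0,-5],0],[[0,0,0],[0,0,-20],0]]'
python3 st.py 449,393,160
```

```text
t: 14.0
ee_pos: [493.8, 229.9, 62.9]
orientation: [2.222, -2.22, -0.002]
ft_force: [-0.3, 0.8, -0.0]
width: 24.7
t 14.0 p [493.8 229.9  62.9] yaw -1.5696 tilt [-0.001  0.001] w 24.7 F [-0.3  0.8 -0. ]
tool shift [-163.2   44.8  -97. ]
```

```bash
python3 -m handwheel '[[[0,0,0],[0,0,-30],0],[[0,0,0],[0,0,-30],0],[[0,0,0],[-10,3,-15],0],[[0,0,0],[-25,7,0],0],[[0,0,0],[-35,9,0],0],[[0,0,0],[-35,9,0],0],[[0,0,0],[-28,8,0],0],[[0,0,0],[-15,4,0],0],[[0,0,0],[-5,1,0],0],[[0,0,0],[0,0,0],0]]'
python3 st.py 449,393,42.5
```

```text
t: 14.83
ee_pos: [453.1, 389.5, 149.7]
orientation: [-2.213, 2.219, 0.0]
ft_force: [0.4, -0.2, -0.2]
width: 0.2
t 14.83 p [453.1 389.5 149.7] yaw -1.5733 tilt [0.006 0.006] w 0.2 F [ 0.4 -0.2 -0.2]
tool shift [ -2.9   4.7 107.2]
```

Width reads 0.2, so the cutter was lost. I'll look.

Run:
```python
from h import *
b=ctrl.get_image('side');save(b,'g4',(150,100,350,270),3.5)
b=ctrl.get_image('top');save(b,'g5',(80,200,340,390),3)
```

```text
(no output)
```

View pics/g4.png

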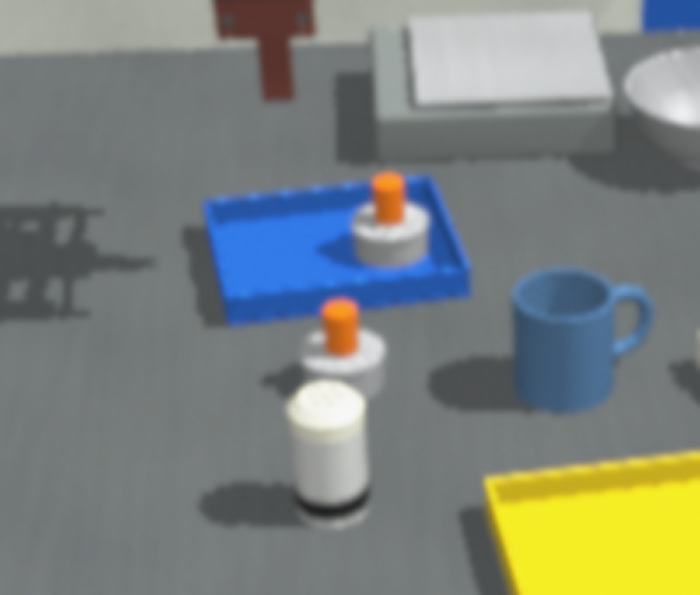

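View pics/g5.png

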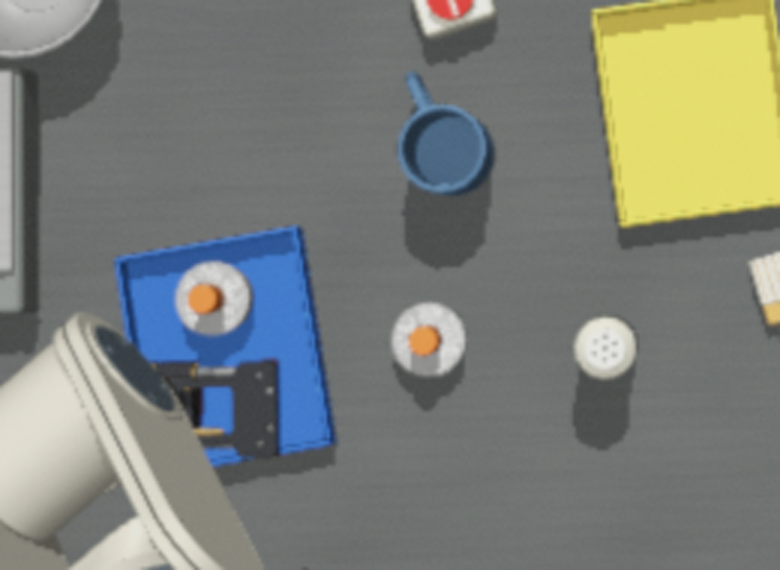

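The placed cutter stands in the blue tray at about (212,298) in the crop. Cutter A slipped out, because I lifted before the grip force had built up. It still stands near its start, so I'll re-measure it.

```bash
python3 - <<'E'
from h import *
a=ctrl.get_image('top');b=ctrl.get_image('side')
print(ray(a,(80+424.5/3-.33,200+341/3-.33),60),ray(a,(80+429/3-.33,200+340/3-.33),24))
print(ray(b,(150+340.5/3.5-.33,100+311/3.5-.33),58))
E
python3 -m handwheel '[[[0,0,0],[20,-6,0],1],[[0,0,0],[35,-9,0],1],[[0,0,0],[35,-9,0],1],[[0,0,0],[35,-9,0],1],[[0,0,0],[20,-5,0],1],[[0,0,0],[5,0,10],1],[[0,0,0],[0,0,15],1],[[0,0,0],[0,0,10],1],[[0,0,0],[0,0,0],1],[[0,0,0],[0,0,0],1]]'
python3 st.py 491.5,230,39
```

```text
[489.80529887 227.93966983  60.        ] [489.37015381 229.43109526  24.        ]
[492.15164475 227.92223375  58.        ]
t: 15.87
ee_pos: [493.2, 222.0, 111.2]
orientation: [-2.198, 2.237, 0.0]
ft_force: [-0.1, -0.3, 0.5]
width: 63.8
t 15.87 p [493.2 222.  111.2] yaw -1.5882 tilt [0.004 0.004] w 63.8 F [-0.1 -0.3  0.5]
tool shift [-7.7  2.1 72.2]
```

```bash
python3 -m handwheel '[[[0,0,0],[-3,1,0],1],[[0,0,0],[-3,1,5],1],[[0,0,0],[0,0,14],1],[[0,0,0],[0,0,16],1],[[0,0,0],[0,0,12],1],[[0,0,0],[0,0,6],1],[[0,0,0],[0,0,0],1],[[0,0,0],[0,0,0],1],[[0,0,0],[0,0,0],1],[[0,0,0],[0,0,0],1]]'
python3 st.py 491,228.5,39
```

```text
t: 16.7
ee_pos: [492.6, 235.8, 58.7]
orientation: [-2.201, 2.224, -0.003]
ft_force: [0.0, -0.4, -0.2]
width: 87.9
t 16.7 p [492.6 235.8  58.7] yaw -1.5812 tilt [0.01  0.008] w 87.9 F [ 0.  -0.4 -0.2]
tool shift [ 7.5  1.7 19.6]
```

```bash
python3 -m handwheel '[[[-0.01,0.008,0],[4,1,4],1],[[0,0,0],[3,0.5,7],1],[[0,0,0],[0,0,5],1],[[0,0,0],[0,0,2],1],[[0,0,0],[0,0,0],1],[[0,0,0],[0,0,0],1],[[0,0,0],[0,0,0],1],[[0,0,0],[0,0,0],1],[[0,0,0],[0,0,0],1],[[0,0,0],[0,0,0],1]]'
python3 st.py 491,228.5,39
```

```text
t: 17.53
ee_pos: [492.1, 228.2, 40.4]
orientation: [-2.208, 2.233, -0.002]
ft_force: [-0.3, -0.1, 0.6]
width: 88.1
t 17.53 p [492.1 228.2  40.4] yaw -1.5819 tilt [ 0.002 -0.   ] w 88.1 F [-0.3 -0.1  0.6]
tool shift [-0.2  1.1  1.4]
```

```bash
python3 -m handwheel '[[[0,0,0],[0,1,1],0],[[0,0,0],[0,0,0],0],[[0,0,0],[0,0,0],0],[[0,0,0],[0,0,0],0],[[0,0,0],[0,0,0],0],[[0,0,0],[0,0,0],0],[[0,0,0],[0,0,0],0],[[0,0,0],[0,0,0],0],[[0,0,0],[0,0,0],0],[[0,0,0],[0,0,0],0]]'
python3 st.py
python3 -m handwheel '[[[0,0,0],[0,0,0],0],[[0,0,0],[0,0,0],0],[[0,0,0],[0,0,0],0],[[0,0,0],[0,0,-10],0],[[0,0,0],[0,0,-20],0],[[0,0,0],[0,0,-30],0],[[0,0,0],[0,0,-30],0],[[0,0,0],[0,0,-20],0],[[0,0,0],[0,0,0],0],[[0,0,0],[0,0,0],0]]'
python3 st.py 449,393,160
```

```text
t: 18.37
ee_pos: [491.2, 228.5, 39.7]
orientation: [-2.208, 2.232, -0.002]
ft_force: [-0.4, -0.4, 1.0]
width: 24.8
t 18.37 p [491.2 228.5  39.7] yaw -1.5817 tilt [0.002 0.   ] w 24.8 F [-0.4 -0.4  1. ]
t: 19.2
ee_pos: [489.0, 227.6, 155.4]
orientation: [2.207, -2.232, -0.0]
ft_force: [-0.4, 0.0, -1.2]
width: 23.4
t 19.2 p [489.  227.6 155.4] yaw -1.5817 tilt [-0.002 -0.002] w 23.4 F [-0.4  0.  -1.2]
tool shift [-164.9   41.8   -4.8]
```

Held now (23.4 mm, weight showing).

```bash
python3 -m handwheel '[[[0,0,0],[-10,3,0],0],[[0,0,0],[-22,6,0],0],[[0,0,0],[-30,8,0],0],[[0,0,0],[-30,8,0],0],[[0,0,0],[-28,7,0],0],[[0,0,0],[-22,5,0],0],[[0,0,0],[-12,3,0],0],[[0,0,0],[-5,1,0],0],[[0,0,0],[0,0,0],0],[[0,0,0],[0,0,0],0]]'
python3 st.py 449,393,43.7
```

```text
t: 20.03
ee_pos: [440.4, 392.7, 142.5]
orientation: [2.191, -2.221, -0.005]
ft_force: [0.9, -0.4, -1.5]
width: 23.5
t 20.03 p [440.4 392.7 142.5] yaw -1.5844 tilt [-0.017 -0.013] w 23.5 F [ 0.9 -0.4 -1.5]
tool shift [ -1.7 -10.2  98.6]
```

```bash
python3 -m handwheel '[[[0.017,-0.013,0],[-1,-5,5],0],[[0,0,0],[0,-4,12],0],[[0,0,0],[0,0,16],0],[[0,0,0],[0,0,16],0],[[0,0,0],[0,0,12],0],[[0,0,0],[0,0,6],0],[[0,0,0],[0,0,2],0],[[0,0,0],[0,0,0],0],[[0,0,0],[0,0,0],0],[[0,0,0],[0,0,0],0]]'
python3 st.py 449,393,43.7
```

```text
t: 20.87
ee_pos: [452.3, 385.1, 67.4]
orientation: [2.192, -2.242, 0.001]
ft_force: [-0.6, 0.4, -0.3]
width: 23.4
t 20.87 p [452.3 385.1  67.4] yaw -1.5932 tilt [-0.004 -0.004] w 23.4 F [-0.6  0.4 -0.3]
tool shift [-8.   3.4 23.7]
```

```bash
python3 -m handwheel '[[[0.004,-0.004,0],[-5,2,4],0],[[0,0,0],[-3,1,6],0],[[0,0,0],[0,0,5],0],[[0,0,0],[0,0,3],0],[[0,0,0],[0,0,1],0],[[0,0,0],[0,0,0],0],[[0,0,0],[0,0,0],0],[[0,0,0],[0,0,0],0],[[0,0,0],[0,0,0],0],[[0,0,0],[0,0,0],0]]'
python3 st.py 449,393,43.7
```

```text
t: 21.7
ee_pos: [450.0, 395.6, 48.6]
orientation: [-2.195, 2.241, -0.001]
ft_force: [-0.6, -0.5, -1.7]
width: 23.1
t 21.7 p [450.  395.6  48.6] yaw -1.592 tilt [0.004 0.003] w 23.1 F [-0.6 -0.5 -1.7]
tool shift [2.6 0.9 4.9]
```

```bash
python3 -m handwheel '[[[0,0,0],[0,0,2],0],[[0,0,0],[0,0,1.5],0],[[0,0,0],[0,0,1],0],[[0,0,0],[0,0,0.8],0],[[0,0,0],[0,0,0.5],0],[[0,0,0],[0,0,0],0],[[0,0,0],[0,0,0],0],[[0,0,0],[0,0,0],0],[[0,0,0],[0,0,0],0],[[0,0,0],[0,0,0],0]]'
python3 st.py 449,393,43.7
```

```text
t: 22.53
ee_pos: [450.7, 396.0, 43.8]
orientation: [-2.193, 2.241, -0.002]
ft_force: [0.1, 0.6, -0.2]
width: 23.2
t 22.53 p [450.7 396.   43.8] yaw -1.5923 tilt [0.005 0.004] w 23.2 F [ 0.1  0.6 -0.2]
tool shift [3.  1.6 0.1]
```

```bash
python3 -m handwheel '[[[0,0,0],[0,0,0],1],[[0,0,0],[0,0,0],1],[[0,0,0],[0,0,0],1],[[0,0,0],[0,0,0],1],[[0,0,0],[0,0,0],1],[[0,0,0],[0,0,-10],1],[[0,0,0],[0,0,-25],1],[[0,0,0],[0,0,-35],1],[[0,0,0],[0,0,-35],1],[[0,0,0],[0,0,-15],1]]'
python3 st.py 480,84,170
```

```text
t: 23.37
ee_pos: [447.7, 393.5, 165.5]
orientation: [2.195, -2.242, 0.0]
ft_force: [0.8, 0.1, -0.3]
width: 85.9
t 23.37 p [447.7 393.5 165.5] yaw -1.5923 tilt [-0.003 -0.003] w 85.9 F [ 0.8  0.1 -0.3]
tool shift [308.7 -39.   -3.7]
```

Run:
```python
from h import *
b=ctrl.get_image('side');save(b,'g6',(150,100,350,270),3.5)
```

```text
(no output)
```

View pics/g6.png

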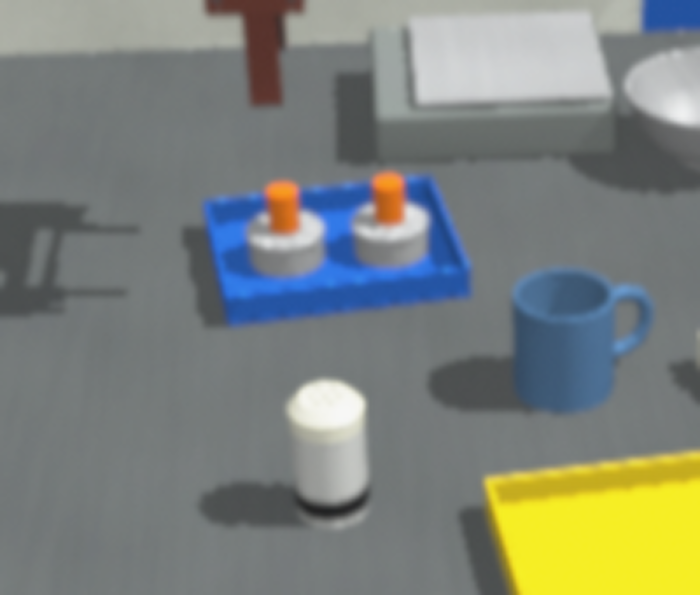

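Both cutters stand in the blue tray, at (285,240) and (390,232) in the crop. Next is shaker A.

```bash
python3 -m handwheel '[[[0,0,0.0],[20,-3,0],1],[[0,0,0],[36,-4,0],1],[[0,0,0],[38,-5,0],1],[[0,0,0],[38,-5,0],1],[[0,0,0],[38,-5,0],1],[[0,0,0],[38,-5,0],1],[[0,0,0],[36,-5,0],1],[[0,0,0],[22,-2,0],1],[[0,0,0],[10,0,0],1],[[0,0,0],[0,0,0],1]]'
python3 st.py 480,84,150
python3 - <<'E'
from h import *
a=ctrl.get_image('top');b=ctrl.get_image('side')
# silhouette fit by eye: foot front edge & cap
print(ray(b,(150+331/3.5-.36,100+513/3.5-.36),0),ray(b,(150+327/3.5-.36,100+402/3.5-.36),85))
for im in(a,b):
    for r in ctrl.spot_point(im,'shaker_a_mid'): print(round(r['score'],2),c2w(im,r['position']).round(0))
# predicted silhouette at hypothesised spot
for xy in((480,84),(482,80)):
    th=np.linspace(0,6.28,13)[:-1]
    for z,r in((0,23),(85,23.5)):
        P=proj(b,[[xy[0]+r*np.cos(t),xy[1]+r*np.sin(t),z] for t in th]); Q=(P-[150,100])*3.5
        print(xy,z,'x',Q[:,0].min().round(0),Q[:,0].max().round(0),'y',Q[:,1].min().round(0),Q[:,1].max().round(0))
E
```

```text
t: 24.25
ee_pos: [478.4, 109.3, 172.4]
orientation: [-2.195, 2.231, -0.004]
ft_force: [-0.2, 0.7, 0.0]
width: 87.9
t 24.25 p [478.4 109.3 172.4] yaw -1.5872 tilt [0.01  0.007] w 87.9 F [-0.2  0.7  0. ]
tool shift [25.4 -1.8 22.3]
[480.45334413  76.23502128   0.        ] [483.41195693  76.5345656   85.        ]
0.22 [642. 211.   2.]
0.62 [481.  83.  45.]
(480, 84) 0 x 293.0 365.0 y 484.0 526.0
(480, 84) 85 x 282.0 358.0 y 374.0 416.0
(482, 80) 0 x 296.0 368.0 y 487.0 530.0
(482, 80) 85 x 285.0 362.0 y 377.0 419.0
```

```bash
python3 -m handwheel '[[[-0.01,0.007,-0.016],[14,-2,0],1],[[0,0,0],[12,-2,0],1],[[0,0,0],[0,0,10],1],[[0,0,0],[0,0,16],1],[[0,0,0],[0,0,16],1],[[0,0,0],[0,0,8],1],[[0,0,0],[0,0,0],1],[[0,0,0],[0,0,0],1],[[0,0,0],[0,0,0],1],[[0,0,0],[0,0,0],1]]'
python3 st.py 482,81,44
```

```text
t: 25.28
ee_pos: [483.4, 92.1, 118.8]
orientation: [-2.229, 2.208, -0.001]
ft_force: [0.7, -0.3, 1.0]
width: 87.7
t 25.28 p [483.4  92.1 118.8] yaw -1.5615 tilt [0.003 0.002] w 87.7 F [ 0.7 -0.3  1. ]
tool shift [11.3  1.7 74.7]
```

```bash
python3 -m handwheel '[[[0,0,0],[8,1,0],1],[[0,0,0],[4,0,0],1],[[0,0,0],[0,0,0],1],[[0,0,0],[0,0,8],1],[[0,0,0],[0,0,10],1],[[0,0,0],[0,0,6],1],[[0,0,0],[0,0,0],1],[[0,0,0],[0,0,0],1],[[0,0,0],[0,0,0],1],[[0,0,0],[0,0,0],1]]'
python3 st.py 482,81,44
python3 - <<'E'
from h import *
b=ctrl.get_image('side');save(b,'g7',(170,130,330,260),4)
E
```

```text
t: 26.12
ee_pos: [483.5, 78.9, 93.5]
orientation: [-2.227, 2.208, -0.003]
ft_force: [-0.6, -0.5, -0.1]
width: 88.0
t 26.12 p [483.5  78.9  93.5] yaw -1.5622 tilt [0.006 0.003] w 88.0 F [-0.6 -0.5 -0.1]
tool shift [-2.   1.8 49.5]
```

View pics/g7.png

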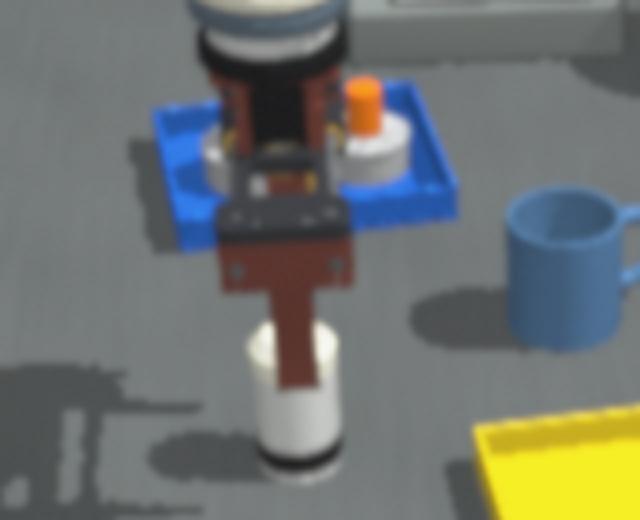

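```bash
python3 -m handwheel '[[[0,0,0],[-1,1,5],1],[[0,0,0],[0,0,9],1],[[0,0,0],[0,0,10],1],[[0,0,0],[0,0,10],1],[[0,0,0],[0,0,7],1],[[0,0,0],[0,0,4],1],[[0,0,0],[0,0,0],1],[[0,0,0],[0,0,0],1],[[0,0,0],[0,0,0],1],[[0,0,0],[0,0,0],1]]'
python3 st.py 482,81,44
```

```text
t: 27.0
ee_pos: [482.5, 80.3, 43.0]
orientation: [-2.228, 2.208, -0.002]
ft_force: [0.3, 0.9, -0.5]
width: 88.0
t 27.0 p [482.5  80.3  43. ] yaw -1.5618 tilt [0.005 0.003] w 88.0 F [ 0.3  0.9 -0.5]
tool shift [-0.7  0.5 -1. ]
```

```bash
python3 -m handwheel '[[[-0.005,0.003,0],[-0.5,0,-1],0.4],[[0,0,0],[0,0,0],0],[[0,0,0],[0,0,0],0],[[0,0,0],[0,0,0],0],[[0,0,0],[0,0,0],0],[[0,0,0],[0,0,0],0],[[0,0,0],[0,0,0],0],[[0,0,0],[0,0,0],0],[[0,0,0],[0,0,0],0],[[0,0,0],[0,0,0],0]]'
python3 st.py
python3 -m handwheel '[[[0,0,0],[0,0,0],0],[[0,0,0],[0,0,0],0],[[0,0,0],[0,0,0],0],[[0,0,0],[0,0,-5],0],[[0,0,0],[0,0,-15],0],[[0,0,0],[0,0,-25],0],[[0,0,0],[0,0,-30],0],[[0,0,0],[0,0,-25],0],[[0,0,0],[0,0,-10],0],[[0,0,0],[0,0,0],0]]'
python3 st.py 531,-387,170
```

```text
t: 27.83
ee_pos: [483.8, 81.0, 45.8]
orientation: [-2.23, 2.21, -0.003]
ft_force: [0.2, 0.7, 0.7]
width: 45.9
t 27.83 p [483.8  81.   45.8] yaw -1.5618 tilt [ 0.003 -0.   ] w 45.9 F [0.2 0.7 0.7]
t: 28.67
ee_pos: [480.8, 80.5, 159.9]
orientation: [2.229, -2.209, -0.003]
ft_force: [0.9, -0.3, -0.8]
width: 46.3
t 28.67 p [480.8  80.5 159.9] yaw -1.5619 tilt [-0.004 -0.001] w 46.3 F [ 0.9 -0.3 -0.8]
tool shift [468.  -46.   -9.7]
```

```bash
python3 -m handwheel '[[[0,0,0],[8,-1,-10],0],[[0,0,0],[18,-2,-10],0],[[0,0,0],[26,-3,0],0],[[0,0,0],[30,-3,0],0],[[0,0,0],[32,-3,0],0],[[0,0,0],[32,-3,0],0],[[0,0,0],[32,-3,0],0],[[0,0,0],[32,-3,0],0],[[0,0,0],[32,-3,0],0],[[0,0,0],[32,-3,0],0]]'
python3 st.py 531,-387,170
```

```text
t: 29.5
ee_pos: [506.8, -203.3, 178.5]
orientation: [2.236, -2.193, -0.017]
ft_force: [1.5, -0.5, -1.6]
width: 46.0
t 29.5 p [ 506.8 -203.3  178.5] yaw -1.5514 tilt [-0.014  0.001] w 46.0 F [ 1.5 -0.5 -1.6]
tool shift [184.1 -20.7   7.9]
```

```bash
python3 -m handwheel '[[[0.005,0,0],[31,-4,0],0],[[0.005,0,0],[30,-4,0],0],[[0,0,0],[30,-4,0],0],[[0,0,0],[28,-3,0],0],[[0,0,0],[22,-2,0],0],[[0,0,0],[14,-1,0],0],[[0,0,0],[7,0,0],0],[[0,0,0],[2,0,0],0],[[0,0,0],[0,0,0],0],[[0,0,0],[0,0,0],0]]'
python3 st.py 531,-387,49.8
```

```text
t: 30.33
ee_pos: [519.6, -382.6, 170.3]
orientation: [2.23, -2.204, -0.029]
ft_force: [0.4, 0.0, -1.0]
width: 45.9
t 30.33 p [ 519.6 -382.6  170.3] yaw -1.5592 tilt [-0.017  0.009] w 45.9 F [ 0.4  0.  -1. ]
tool shift [  5.6 -13.4 120.3]
```

```bash
python3 -m handwheel '[[[0.017,0.009,0],[2,-6,0],0],[[0,0,0],[2,-5,6],0],[[0,0,0],[0,-1,12],0],[[0,0,0],[0,0,16],0],[[0,0,0],[0,0,16],0],[[0,0,0],[0,0,14],0],[[0,0,0],[0,0,8],0],[[0,0,0],[0,0,3],0],[[0,0,0],[0,0,0],0],[[0,0,0],[0,0,0],0]]'
python3 st.py 531,-387,49.8
```

```text
t: 31.17
ee_pos: [535.2, -379.3, 88.2]
orientation: [-2.243, 2.198, -0.001]
ft_force: [-0.9, -0.6, -1.5]
width: 45.9
t 31.17 p [ 535.2 -379.3   88.2] yaw -1.5504 tilt [0.001 0.001] w 45.9 F [-0.9 -0.6 -1.5]
tool shift [ 7.7  4.4 38.4]
```

```bash
python3 -m handwheel '[[[0,0,0.01],[5,3,3],0],[[0,0,0],[3,1,7],0],[[0,0,0],[0,0,8],0],[[0,0,0],[0,0,7],0],[[0,0,0],[0,0,4],0],[[0,0,0],[0,0,2],0],[[0,0,0],[0,0,0],0],[[0,0,0],[0,0,0],0],[[0,0,0],[0,0,0],0],[[0,0,0],[0,0,0],0]]'
python3 st.py 531,-387,49.8
```

```text
t: 32.0
ee_pos: [532.2, -389.6, 56.3]
orientation: [-2.23, 2.21, -0.007]
ft_force: [0.9, 0.5, -1.5]
width: 45.9
t 32.0 p [ 532.2 -389.6   56.3] yaw -1.562 tilt [ 0.005 -0.002] w 45.9 F [ 0.9  0.5 -1.5]
tool shift [-2.6  1.2  6.5]
```

```bash
python3 -m handwheel '[[[-0.005,-0.002,0],[0,0,2],0],[[0,0,0],[0,0,2],0],[[0,0,0],[0,0,1.5],0],[[0,0,0],[0,0,1],0],[[0,0,0],[0,0,0.5],0],[[0,0,0],[0,0,0],0],[[0,0,0],[0,0,0],0],[[0,0,0],[0,0,0],0],[[0,0,0],[0,0,0],0],[[0,0,0],[0,0,0],0]]'
python3 st.py 531,-387,49.8
```

```text
t: 32.83
ee_pos: [533.0, -389.9, 49.8]
orientation: [2.231, -2.211, 0.002]
ft_force: [-0.1, 0.1, -0.4]
width: 46.0
t 32.83 p [ 533.  -389.9   49.8] yaw -1.5617 tilt [ 0.001 -0.001] w 46.0 F [-0.1  0.1 -0.4]
tool shift [-2.9  1.9  0. ]
```

```bash
python3 -m handwheel '[[[0,0,0],[0,0,0.7],0],[[0,0,0],[0,0,0],0],[[0,0,0],[0,0,0],1],[[0,0,0],[0,0,0],1],[[0,0,0],[0,0,0],1],[[0,0,0],[0,0,0],1],[[0,0,0],[0,0,0],1],[[0,0,0],[0,0,-8],1],[[0,0,0],[0,0,-20],1],[[0,0,0],[0,0,-30],1]]'
python3 -m handwheel '[[[0,0,0],[0,0,-30],1],[[0,0,0],[-5,3,-25],1],[[0,0,0],[-20,7,0],1],[[0,0,0],[-32,10,0],1],[[0,0,0],[-34,10,0],1],[[0,0,0],[-28,7,0],1],[[0,0,0],[-14,3,0],1],[[0,0,0],[-5,0,0],1],[[0,0,0],[0,0,0],1],[[0,0,0],[0,0,0],1]]'
python3 st.py 482,-235,120
python3 - <<'E'
from h import *
b=ctrl.get_image('side');save(b,'g8',(180,270,360,470),3)
for r in ctrl.spot_point(b,'shaker_b_mid'): print(round(r['score'],2),c2w(b,r['position']).round(0))
for xy in((482,-235),):
    th=np.linspace(0,6.28,13)[:-1]
    for z,r in((0,23),(85,23.5)):
        P=proj(b,[[xy[0]+r*np.cos(t),xy[1]+r*np.sin(t),z] for t in th]); Q=(P-[180,270])*3
        print(xy,z,'x',Q[:,0].min().round(0),Q[:,0].max().round(0),'y',Q[:,1].min().round(0),Q[:,1].max().round(0))
E
```

```text
t: 33.67
ee_pos: [530.0, -387.5, 103.9]
orientation: [2.23, -2.21, -0.014]
ft_force: [0.1, -0.4, 0.7]
width: 87.9
t: 34.5
ee_pos: [492.7, -250.6, 174.9]
orientation: [-2.228, 2.212, -0.018]
ft_force: [-0.2, -0.0, 0.5]
width: 88.0
t 34.5 p [ 492.7 -250.6  174.9] yaw -1.5635 tilt [ 0.009 -0.007] w 88.0 F [-0.2 -0.   0.5]
tool shift [-16.1  11.1  54.7]
0.75 [ 481. -235.   43.]
(482, -235) 0 x 162.0 238.0 y 208.0 264.0
(482, -235) 85 x 150.0 232.0 y 105.0 161.0
```

View pics/g8.png

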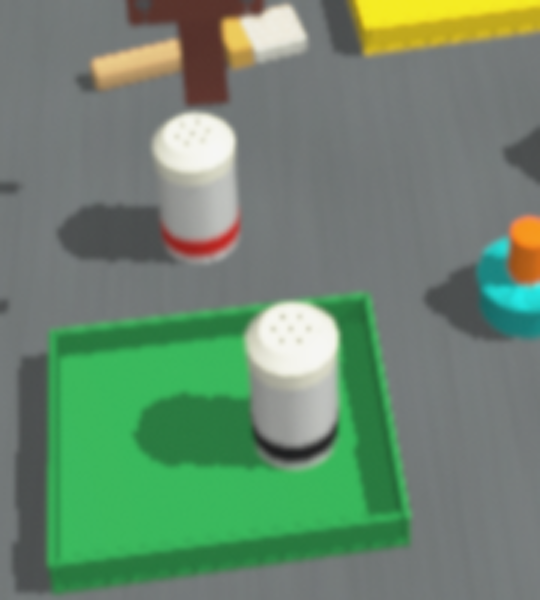

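Shaker A stands in the green tray. Shaker B matches (483,-234).

```bash
python3 -m handwheel '[[[-0.009,-0.007,0],[-9,5,5],1],[[0,0,0],[-7,4,8],1],[[0,0,0],[0,0,14],1],[[0,0,0],[0,0,14],1],[[0,0,0],[0,0,8],1],[[0,0,0],[0,0,3],1],[[0,0,0],[0,0,0],1],[[0,0,0],[0,0,0],1],[[0,0,0],[0,0,0],1],[[0,0,0],[0,0,0],1]]'
python3 st.py 483,-234,45
```

```text
t: 35.43
ee_pos: [482.0, -235.9, 116.8]
orientation: [2.222, -2.219, -0.006]
ft_force: [0.0, 0.3, 0.5]
width: 87.8
t 35.43 p [ 482.  -235.9  116.8] yaw -1.5694 tilt [-0.003  0.002] w 87.8 F [0.  0.3 0.5]
tool shift [-1.8 -1.3 71.8]
```

```bash
python3 -m handwheel '[[[0.003,0.002,0],[-1.5,-1,5],1],[[0,0,0],[0,0,10],1],[[0,0,0],[0,0,12],1],[[0,0,0],[0,0,12],1],[[0,0,0],[0,0,12],1],[[0,0,0],[0,0,9],1],[[0,0,0],[0,0,5],1],[[0,0,0],[0,0,1],1],[[0,0,0],[0,0,0],1],[[0,0,0],[0,0,0],1]]'
python3 st.py 483,-234,45
```

```text
t: 36.27
ee_pos: [485.1, -235.0, 47.0]
orientation: [-2.222, 2.218, -0.009]
ft_force: [0.1, 1.2, 0.6]
width: 87.9
t 36.27 p [ 485.1 -235.    47. ] yaw -1.5692 tilt [ 0.005 -0.003] w 87.9 F [0.1 1.2 0.6]
tool shift [-1.   2.1  2. ]
```

```bash
python3 -m handwheel '[[[-0.004,-0.003,0],[-0.5,2,1],1],[[0,0,0],[0,0,0],1],[[0,0,0],[0,0,0],0],[[0,0,0],[0,0,0],0],[[0,0,0],[0,0,0],0],[[0,0,0],[0,0,0],0],[[0,0,0],[0,0,0],0],[[0,0,0],[0,0,0],0],[[0,0,0],[0,0,0],0],[[0,0,0],[0,0,0],0]]'
python3 st.py
python3 -m handwheel '[[[0,0,0],[0,0,0],0],[[0,0,0],[0,0,0],0],[[0,0,0],[0,0,0],0],[[0,0,0],[0,0,0],0],[[0,0,0],[0,0,-5],0],[[0,0,0],[0,0,-15],0],[[0,0,0],[0,0,-25],0],[[0,0,0],[0,0,-25],0],[[0,0,0],[0,0,-15],0],[[0,0,0],[0,0,-5],0]]'
python3 st.py 451,-391,140
```

```text
t: 37.1
ee_pos: [484.5, -235.3, 48.4]
orientation: [-2.221, 2.218, -0.007]
ft_force: [0.1, -0.4, -0.7]
width: 45.9
t 37.1 p [ 484.5 -235.3   48.4] yaw -1.5692 tilt [ 0.005 -0.001] w 45.9 F [ 0.1 -0.4 -0.7]
t: 37.93
ee_pos: [481.3, -233.7, 139.8]
orientation: [2.223, -2.22, -0.006]
ft_force: [-0.1, 0.1, -2.3]
width: 46.3
t 37.93 p [ 481.3 -233.7  139.8] yaw -1.5692 tilt [-0.003  0.003] w 46.3 F [-0.1  0.1 -2.3]
tool shift [157.2  30.6  -0.5]
```

```bash
python3 -m handwheel '[[[0,0,0],[4,3,-15],0],[[0,0,0],[12,5,-15],0],[[0,0,0],[20,6,-5],0],[[0,0,0],[26,6,0],0],[[0,0,0],[26,5,0],0],[[0,0,0],[22,4,0],0],[[0,0,0],[15,2,0],0],[[0,0,0],[9,0,0],0],[[0,0,0],[4,0,0],0],[[0,0,0],[0,0,0],0]]'
python3 st.py 451,-391,52.4
```

```text
t: 38.77
ee_pos: [448.2, -375.4, 175.2]
orientation: [-2.226, 2.217, 0.009]
ft_force: [-0.5, 1.0, -1.7]
width: 46.0
t 38.77 p [ 448.2 -375.4  175.2] yaw -1.5667 tilt [-0.004  0.004] w 46.0 F [-0.5  1.  -1.7]
tool shift [ 16.1  -3.3 122.7]
```

```bash
python3 -m handwheel '[[[0.004,0.004,0],[7,-1,0],0],[[0,0,0],[5,-1,6],0],[[0,0,0],[2,0,12],0],[[0,0,0],[0,0,16],0],[[0,0,0],[0,0,16],0],[[0,0,0],[0,0,14],0],[[0,0,0],[0,0,8],0],[[0,0,0],[0,0,3],0],[[0,0,0],[0,0,0],0],[[0,0,0],[0,0,0],0]]'
python3 st.py 451,-391,52.4
```

```text
t: 39.6
ee_pos: [451.4, -385.1, 91.1]
orientation: [-2.232, 2.21, 0.007]
ft_force: [0.2, -0.2, -1.0]
width: 45.9
t 39.6 p [ 451.4 -385.1   91.1] yaw -1.561 tilt [-0.003  0.004] w 45.9 F [ 0.2 -0.2 -1. ]
tool shift [ 6.   0.4 38.7]
```

```bash
python3 -m handwheel '[[[0.003,0.004,0],[3,0,3],0],[[0,0,0],[2,0,7],0],[[0,0,0],[0,0,8],0],[[0,0,0],[0,0,7],0],[[0,0,0],[0,0,4],0],[[0,0,0],[0,0,2],0],[[0,0,0],[0,0,1],0],[[0,0,0],[0,0,0],0],[[0,0,0],[0,0,0],0],[[0,0,0],[0,0,0],0]]'
python3 st.py 451,-391,52.4
```

```text
t: 40.43
ee_pos: [452.9, -391.9, 57.9]
orientation: [-2.232, 2.21, -0.008]
ft_force: [0.8, 0.3, -1.1]
width: 46.0
t 40.43 p [ 452.9 -391.9   57.9] yaw -1.561 tilt [ 0.004 -0.003] w 46.0 F [ 0.8  0.3 -1.1]
tool shift [-0.9  1.9  5.5]
```

```bash
python3 -m handwheel '[[[-0.004,-0.003,0],[0,0,2],0],[[0,0,0],[0,0,1.5],0],[[0,0,0],[0,0,1.2],0],[[0,0,0],[0,0,0.7],0],[[0,0,0],[0,0,0.5],0],[[0,0,0],[0,0,0],0],[[0,0,0],[0,0,0],0],[[0,0,0],[0,0,0],0],[[0,0,0],[0,0,0],0],[[0,0,0],[0,0,0],0]]'
python3 st.py 451,-391,52.4
```

```text
t: 41.27
ee_pos: [453.5, -392.4, 52.5]
orientation: [2.232, -2.21, 0.003]
ft_force: [-0.7, -0.1, -2.6]
width: 45.8
t 41.27 p [ 453.5 -392.4   52.5] yaw -1.5609 tilt [ 0.001 -0.001] w 45.8 F [-0.7 -0.1 -2.6]
tool shift [-1.4  2.5  0.1]
```

```bash
python3 -m handwheel '[[[0,0,0],[0,0,0.7],0],[[0,0,0],[0,0,0.5],0],[[0,0,0],[0,0,0],0],[[0,0,0],[0,0,0],0],[[0,0,0],[0,0,0],0],[[0,0,0],[0,0,0],0],[[0,0,0],[0,0,0],0],[[0,0,0],[0,0,0],0],[[0,0,0],[0,0,0],0],[[0,0,0],[0,0,0],0]]'
python3 st.py 451,-391,52.4
```

```text
t: 42.1
ee_pos: [454.0, -392.5, 52.5]
orientation: [2.232, -2.211, 0.004]
ft_force: [-0.3, -0.5, 0.1]
width: 46.6
t 42.1 p [ 454.  -392.5   52.5] yaw -1.5611 tilt [ 0.002 -0.002] w 46.6 F [-0.3 -0.5  0.1]
tool shift [-1.5  3.   0. ]
```

Contact made; I'll release and rise.

```bash
python3 -m handwheel '[[[0,0,0],[0,0,0],1],[[0,0,0],[0,0,0],1],[[0,0,0],[0,0,0],1],[[0,0,0],[0,0,0],1],[[0,0,0],[0,0,0],1],[[0,0,0],[0,0,0],1],[[0,0,0],[0,0,-8],1],[[0,0,0],[0,0,-20],1],[[0,0,0],[0,0,-30],1],[[0,0,0],[0,0,-30],1]]'
python3 st.py 483,-71,120
python3 - <<'E'
from h import *
b=ctrl.get_image('side');save(b,'g9',(180,270,360,470),3)
E
```

```text
t: 42.93
ee_pos: [450.6, -389.5, 137.9]
orientation: [2.232, -2.21, -0.016]
ft_force: [0.8, -0.4, 0.7]
width: 87.9
t 42.93 p [ 450.6 -389.5  137.9] yaw -1.5611 tilt [-0.008  0.007] w 87.9 F [ 0.8 -0.4  0.7]
tool shift [-318.1  -35.7   19.7]
```

View pics/g9.png

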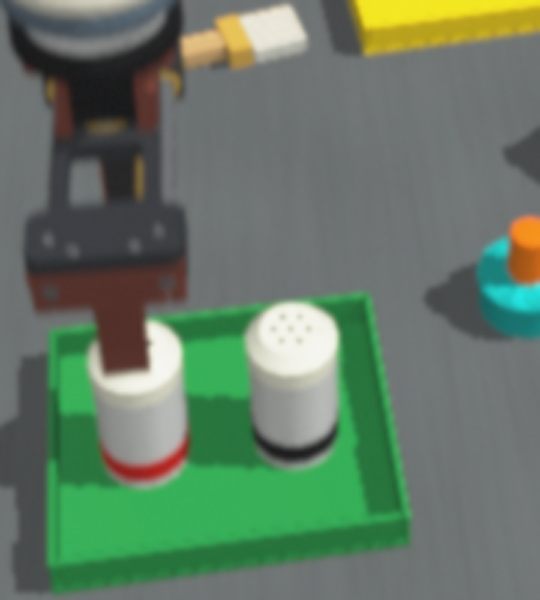

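Both shakers stand in the green tray. Now the brush.

```bash
python3 -m handwheel '[[[0.008,0.007,0],[0,0,-20],1],[[0,0,0],[-20,-2,-10],1],[[0,0,0],[-36,-4,0],1],[[0,0,0],[-38,-4,0],1],[[0,0,0],[-38,-4,0],1],[[0,0,0],[-38,-4,0],1],[[0,0,0],[-38,-4,0],1],[[0,0,0],[-36,-4,0],1],[[0,0,0],[-26,-3,0],1],[[0,0,0],[-12,0,0],1]]'
python3 -m handwheel '[[[0,0,-0.08],[0,0,0],1],[[0,0,-0.08],[0,0,0],1],[[0,0,-0.06],[0,0,0],1],[[0,0,0],[0,0,0],1],[[0,0,0],[0,0,0],1],[[0,0,0],[0,0,12],1],[[0,0,0],[0,0,15],1],[[0,0,0],[0,0,12],1],[[0,0,0],[0,0,0],1],[[0,0,0],[0,0,0],1]]'
python3 st.py 483,-71,60
```

```text
t: 43.82
ee_pos: [484.5, -105.3, 183.3]
orientation: [-2.219, 2.216, -0.05]
ft_force: [-0.3, -0.3, 0.5]
width: 88.0
t: 44.65
ee_pos: [487.5, -102.1, 148.0]
orientation: [-2.453, 1.953, -0.061]
ft_force: [0.1, 0.7, 0.3]
width: 87.7
t 44.65 p [ 487.5 -102.1  148. ] yaw -1.3454 tilt [ 0.034 -0.02 ] w 87.7 F [0.1 0.7 0.3]
tool shift [-33.7  -0.1  87.2]
```

```bash
echo "print('levelling turn',np.cross([0,0,1],M.T@np.array([0,0,-1])).round(4))" >> st.py; python3 st.py
python3 - <<'E'
from h import *
a=ctrl.get_image('side');save(a,'g10',(190,200,350,330),4)
E
```

```text
t 44.65 p [ 487.5 -102.1  148. ] yaw -1.3454 tilt [ 0.034 -0.02 ] w 87.7 F [0.1 0.7 0.3]
levelling turn [-0.0287 -0.0272  0.    ]
```

View pics/g10.png

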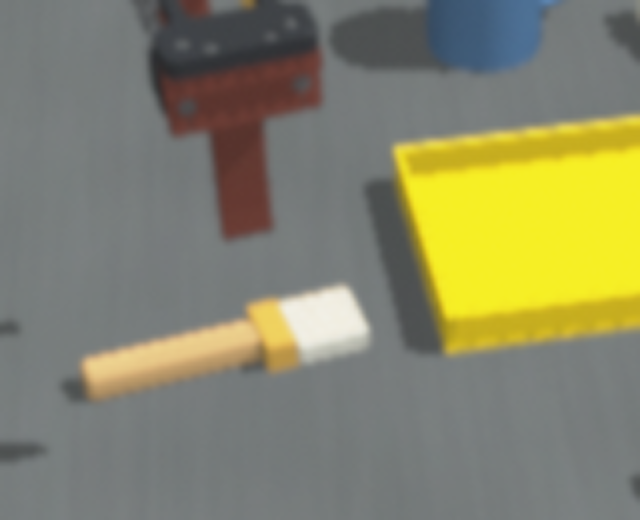

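```bash
python3 - <<'E'
from h import *
b=ctrl.get_image('side')
for x,y,t in((483,-71,.246),(483,-73,.24)):
    pts=[(-72,9),(-72,-9),(18,18),(18,-18),(72,19),(72,-19)]
    P=[[x+np.cos(t)*u-np.sin(t)*v,y+np.sin(t)*u+np.cos(t)*v,16] for u,v in pts]
    print((x,y,t),((proj(b,P)-[190,200])*4).round(0).tolist())
E
python3 -m handwheel '[[[-0.0287,-0.0272,-0.01],[-12,0,0],1],[[0,0,0],[-14,0,0],1],[[0,0,0],[-5,0,5],1],[[0,0,0],[0,0,15],1],[[0,0,0],[0,0,20],1],[[0,0,0],[0,0,15],1],[[0,0,0],[0,0,5],1],[[0,0,0],[0,0,0],1],[[0,0,0],[0,0,0],1],[[0,0,0],[0,0,0],1]]'
python3 st.py 483,-71,60
```

```text
(483, -71, 0.246) [[78.0, 354.0], [86.0, 376.0], [248.0, 304.0], [267.0, 347.0], [348.0, 280.0], [370.0, 325.0]]
(483, -73, 0.24) [[78.0, 356.0], [85.0, 378.0], [248.0, 307.0], [267.0, 350.0], [349.0, 283.0], [370.0, 328.0]]
t: 45.58
ee_pos: [485.4, -72.4, 91.9]
orientation: [-2.461, 1.943, -0.017]
ft_force: [0.4, -0.3, -0.2]
width: 87.6
t 45.58 p [485.4 -72.4  91.9] yaw -1.3369 tilt [ 0.012 -0.002] w 87.6 F [ 0.4 -0.3 -0.2]
tool shift [-2.1  2.4 31.9]
levelling turn [-0.0113 -0.0052  0.    ]
```

```bash
python3 -m handwheel '[[[-0.0113,-0.0052,-0.01],[0,2,3],1],[[0,0,0],[0,0,10],1],[[0,0,0],[0,0,14],1],[[0,0,0],[0,0,14],1],[[0,0,0],[0,0,12],1],[[0,0,0],[0,0,8],1],[[0,0,0],[0,0,2],1],[[0,0,0],[0,0,0],1],[[0,0,0],[0,0,0],1],[[0,0,0],[0,0,0],1]]'
python3 st.py 483,-73,11
```

```text
t: 46.42
ee_pos: [487.2, -74.1, 27.9]
orientation: [-2.473, 1.931, -0.01]
ft_force: [0.5, -0.5, 0.6]
width: 87.8
t 46.42 p [487.2 -74.1  27.9] yaw -1.3259 tilt [ 0.007 -0.001] w 87.8 F [ 0.5 -0.5  0.6]
tool shift [-2.2  3.9 16.9]
levelling turn [-0.0067 -0.0031  0.    ]
```

```bash
python3 -m handwheel '[[[-0.0067,-0.003,0],[-1.5,3.5,2],1],[[0,0,0],[0,0,5],1],[[0,0,0],[0,0,4],1],[[0,0,0],[0,0,3],1],[[0,0,0],[0,0,2],1],[[0,0,0],[0,0,0],1],[[0,0,0],[0,0,0],1],[[0,0,0],[0,0,0],1],[[0,0,0],[0,0,0],1],[[0,0,0],[0,0,0],1]]'
python3 st.py 483,-73,11
```

```text
t: 47.25
ee_pos: [484.4, -73.7, 11.9]
orientation: [-2.475, 1.933, -0.004]
ft_force: [0.2, -0.2, 0.1]
width: 87.9
t 47.25 p [484.4 -73.7  11.9] yaw -1.3258 tilt [ 0.003 -0.001] w 87.9 F [ 0.2 -0.2  0.1]
tool shift [-1.   1.2  0.9]
levelling turn [-0.0024 -0.0012  0.    ]
```

```bash
python3 -m handwheel '[[[0,0,0],[-0.5,1,1.2],1],[[0,0,0],[0,0,0],1],[[0,0,0],[0,0,0],0],[[0,0,0],[0,0,0],0],[[0,0,0],[0,0,0],0],[[0,0,0],[0,0,0],0],[[0,0,0],[0,0,0],0],[[0,0,0],[0,0,0],0],[[0,0,0],[0,0,0],0],[[0,0,0],[0,0,0],0]]'
python3 st.py
python3 -m handwheel '[[[0,0,0],[0,0,0],0],[[0,0,0],[0,0,0],0],[[0,0,0],[0,0,0],0],[[0,0,0],[0,0,0],0],[[0,0,0],[0,0,0],0],[[0,0,0],[0,0,0],0],[[0,0,0],[0,0,-5],0],[[0,0,0],[0,0,-15],0],[[0,0,0],[0,0,-25],0],[[0,0,0],[0,0,-25],0]]'
python3 st.py 675,7,120
```

```text
t: 48.08
ee_pos: [483.5, -73.4, 11.0]
orientation: [-2.475, 1.932, -0.005]
ft_force: [-0.2, 0.7, 0.1]
width: 38.0
t 48.08 p [483.5 -73.4  11. ] yaw -1.3258 tilt [ 0.003 -0.001] w 38.0 F [-0.2  0.7  0.1]
levelling turn [-0.0031 -0.0015  0.    ]
t: 48.92
ee_pos: [479.4, -72.7, 79.2]
orientation: [2.473, -1.931, -0.01]
ft_force: [0.5, -0.5, -0.6]
width: 17.9
t 48.92 p [479.4 -72.7  79.2] yaw -1.3258 tilt [-0.007  0.001] w 17.9 F [ 0.5 -0.5 -0.6]
tool shift [ -30.  -208.8  -42.2]
levelling turn [ 0.0069  0.003  -0.    ]
```

```bash
python3 -m handwheel '[[[0.007,0.003,0.045],[0,0,-20],0],[[0,0,0.045],[0,0,-20],0],[[0,0,0.04],[0,0,-10],0],[[0,0,0],[-4,-15,0],0],[[0,0,0],[-9,-27,0],0],[[0,0,0],[-11,-32,0],0],[[0,0,0],[-11,-32,0],0],[[0,0,0],[-11,-32,0],0],[[0,0,0],[-8,-25,0],0],[[0,0,0],[-4,-12,0],0]]'
python3 st.py 675.5,7,120
```

```text
t: 49.75
ee_pos: [651.5, 5.8, 142.2]
orientation: [-2.332, 2.1, -0.01]
ft_force: [-0.5, -0.7, -1.0]
width: 18.0
t 49.75 p [651.5   5.8 142.2] yaw -1.4662 tilt [ 0.007 -0.001] w 18.0 F [-0.5 -0.7 -1. ]
tool shift [  1.3 -23.9  22.4]
levelling turn [-0.007  -0.0021  0.    ]
```

```bash
python3 -m handwheel '[[[-0.007,-0.002,0],[0,-9,0],0],[[0,0,0],[1,-7,8],0],[[0,0,0],[0,-2,15],0],[[0,0,0],[0,0,18],0],[[0,0,0],[0,0,18],0],[[0,0,0],[0,0,12],0],[[0,0,0],[0,0,5],0],[[0,0,0],[0,0,0],0],[[0,0,0],[0,0,0],0],[[0,0,0],[0,0,0],0]]'
python3 st.py 675.5,7,15
python3 - <<'E'
from h import *
a=ctrl.get_image('side');save(a,'g11',(230,170,430,310),3.5)
E
```

```text
t: 50.58
ee_pos: [668.4, 7.2, 58.0]
orientation: [2.333, -2.099, -0.005]
ft_force: [-0.9, 1.2, -0.1]
width: 18.0
t 50.58 p [668.4   7.2  58. ] yaw -1.4653 tilt [-0.004 -0.   ] w 18.0 F [-0.9  1.2 -0.1]
tool shift [ 1.  -7.2 43. ]
levelling turn [ 0.0042  0.0002 -0.    ]
```

View pics/g11.png

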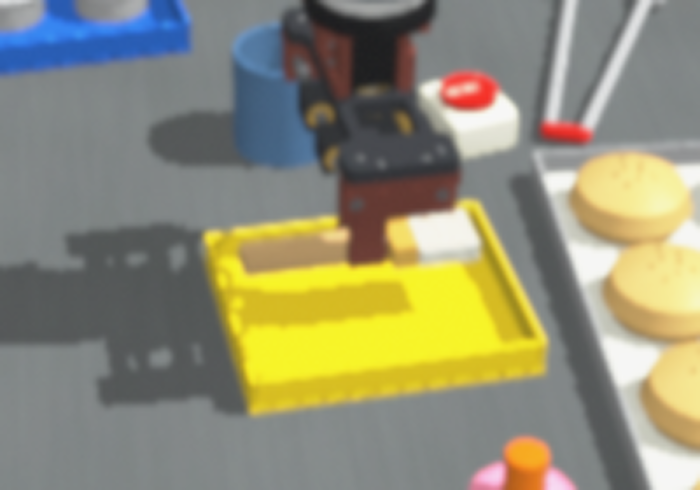

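```bash
python3 -m handwheel '[[[0.004,0,0],[1,-5,2],0],[[0,0,0],[0,-2,5],0],[[0,0,0],[0,0,8],0],[[0,0,0],[0,0,8],0],[[0,0,0],[0,0,6],0],[[0,0,0],[0,0,3],0],[[0,0,0],[0,0,1],0],[[0,0,0],[0,0,0],0],[[0,0,0],[0,0,0],0],[[0,0,0],[0,0,0],0]]'
python3 st.py 675.5,7,15
```

```text
t: 51.47
ee_pos: [678.4, 7.0, 24.1]
orientation: [-2.333, 2.099, -0.006]
ft_force: [-0.1, 0.5, -0.5]
width: 17.8
t 51.47 p [678.4   7.   24.1] yaw -1.4652 tilt [0.005 0.   ] w 17.8 F [-0.1  0.5 -0.5]
tool shift [-0.3  2.9  9.1]
levelling turn [-0.005  -0.0004  0.    ]
```

```bash
python3 -m handwheel '[[[-0.005,0,0],[0,2,2],0],[[0,0,0],[0,0,2.5],0],[[0,0,0],[0,0,2],0],[[0,0,0],[0,0,1],0],[[0,0,0],[0,0,0.6],0],[[0,0,0],[0,0,0],0],[[0,0,0],[0,0,0],0],[[0,0,0],[0,0,0],0],[[0,0,0],[0,0,0],0],[[0,0,0],[0,0,0],0]]'
python3 st.py 675.5,7,15
```

```text
t: 52.3
ee_pos: [676.9, 6.7, 16.3]
orientation: [-2.335, 2.101, -0.002]
ft_force: [0.0, -0.1, -0.5]
width: 17.7
t 52.3 p [676.9   6.7  16.3] yaw -1.4653 tilt [ 0.001 -0.   ] w 17.7 F [ 0.  -0.1 -0.5]
tool shift [-0.4  1.3  1.3]
levelling turn [-0.0012 -0.0006  0.    ]
```

```bash
python3 -m handwheel '[[[0,0,0],[0,0,0.8],0],[[0,0,0],[0,0,0.5],0],[[0,0,0],[0,0,0],0],[[0,0,0],[0,0,0],0.7],[[0,0,0],[0,0,0],0.7],[[0,0,0],[0,0,0],0.7],[[0,0,0],[0,0,0],0.7],[[0,0,0],[0,0,0],0.7],[[0,0,0],[0,0,0],0.7],[[0,0,0],[0,0,0],0.7]]'
python3 -m handwheel '[[[0,0,0],[0,0,-8],0.7],[[0,0,0],[0,0,-20],0.7],[[0,0,0],[0,0,-30],0.7],[[0,0,0],[0,0,-35],0.7],[[0,0,0],[0,0,-35],0.7],[[0,0,0],[0,0,-35],0.7],[[0,0,0],[0,10,-20],0.7],[[0,0,0],[0,25,0],0.7],[[0,0,0],[0,35,0],0.7],[[0,0,0],[0,35,0],0.7]]'
python3 -m handwheel '[[[0,0,0],[20,20,0],0.7],[[0,0,0],[30,10,0],0.7],[[0,0,0],[30,10,0],0.7],[[0,0,0],[20,0,0],0.7],[[0,0,0],[10,0,0],0.7],[[0,0,0],[0,0,0],0.7],[[0,0,0],[0,0,0],0.7],[[0,0,0],[0,0,0],0.7],[[0,0,0],[0,0,0],0.7],[[0,0,0],[0,0,0],0.7]]'
python3 - <<'E'
from h import *
b=ctrl.get_image('side');save(b,'z1')
a=ctrl.get_image('top');save(a,'z2')
E
```

```text
t: 53.13
ee_pos: [677.4, 6.7, 15.4]
orientation: [-2.335, 2.1, -0.003]
ft_force: [-0.6, 0.3, 0.8]
width: 59.8
t: 53.97
ee_pos: [575.7, -4.0, 212.1]
orientation: [-2.332, 2.096, -0.013]
ft_force: [-0.3, -0.1, 0.5]
width: 61.6
t: 54.8
ee_pos: [539.3, -118.1, 217.7]
orientation: [-2.334, 2.091, -0.015]
ft_force: [0.6, 0.2, -0.5]
width: 61.5
```

View pics/z1.png

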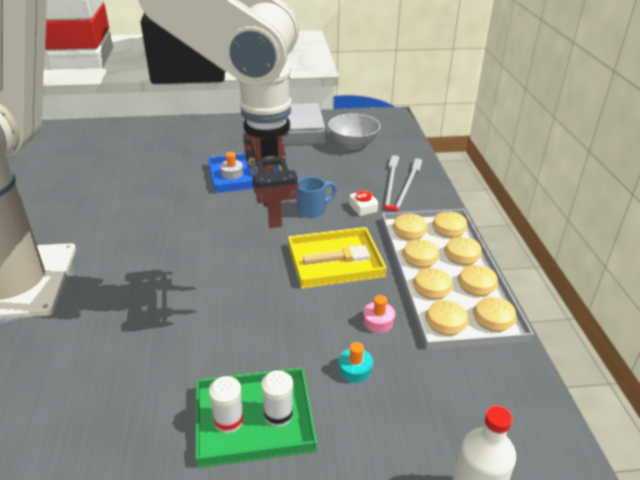

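View pics/z2.png

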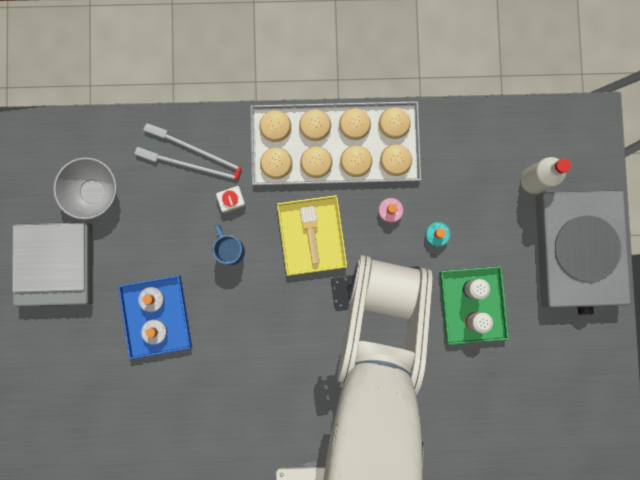

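The top view shows the cutters in blue at (151,299) and (153,332), the shakers in green at (477,289) and (481,323), and the brush flat in yellow at (311,236). The mug (229,250) and timer (231,199) are unmoved, and the arm is clear, so I'm handing in.

Run:
```python
from h import *
print(ctrl.close_job())
```

```text
the job is handed in; nothing more can be done
None
```

The kit is sorted and I handed the job in at about 55 s of the 128 s allowed. Both steel cutters stand in the blue tray, both shakers stand in the green tray, and the brush lies flat in the yellow tray.

- **Last checks:** the final top and side pictures show everything released, and the gripper raised clear of it all. The mug, the timer and the pink and turquoise look-alikes are where they started. In the top view the arm hid part of the counter, but none of the trays. In the side view the arm covered one of the two cutters.
- **Slip on cutter A:** I lifted before the grip had built up, so the knob slid out. The cutter stayed standing, about 4 mm from where it was; I re-measured it, gripped it again and placed it.
- **Measurement disagreement:** my first shaker positions from the two cameras differed by about 7 mm in y. I settled it by matching the shaker outlines in the side view before reaching.
- **Forces and tilt:** the wrist force readings I took at the end of each move stayed under 3 N, and the tool stayed within about 0.02 rad of vertical in the readings taken while holding a shaker.

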